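Return the gauges to their foam pockets and the bush to the parts tray

ROBOT

A 7-joint arm with a two-finger parallel gripper is mounted at the origin on a cart in front of the work surface, level with it; the furniture and walls round the work are solid. World frame = base frame: x ahead of the robot, y to its left, z up, the work surface at z = 0. Lengths are in mm, angles in rad, forces in N, time in s.
With the tool pointing down it reaches from about 400 to 875 mm from the base axis. Payload 19.3 kg.
Tool frame: the origin (TCP) lies at the very end of the fingers, on their centre line; the grasp point (between the pads) lies 19 mm behind it; z points along the fingers, y is the line along which they close (so a half turn about z gives the same grasp; the last joint's range is limited). The gripper opens to 85 mm and grips with 20 to 120 N. Pads are 22 mm wide; open, the fingers measure 114 mm over their backs; the gripper's body (76 mm by 85 mm) begins 54 mm behind the grasp point. The pads swing forward as they close: fully open they stand 13 mm farther back than shut.
Start: joints at [-1.312, 0.521, -0.036, 1.599, 0.021, 1.021, -0.113], TCP at [201.836, 591.504, 231.291] pointing down, gripper open.
Joint ranges: [-2.91, 2.91], [-0.3, 2.13], [-1.5, 1.42], [0.17, 2.43], [-1.26, 4.41], [0.16, 1.93], [-2.52, 2.52]. Speed limits (rad/s): [1.89, 1.89, 2.39, 2.39, 3.01, 3.01, 3.01].

INTERFACE

Orientations are given as a rotation vector (axis times angle).
In Python, from workcell import arm gives the robot as it stands.
- The arm moves only by the tool drive_tool, never from a script. Its argument "moves" is a list of rows, each an object with "fingers": the finger opening in m, from 0 to 0.0854; "delta_pos": the shift along the tool's x, y, z in m, a list of three; "roll": the turn about the tool's z in degrees. In form: [{"fingers": fingers, "delta_pos": [dx, dy, dz], "roll": roll}, ...]. A call has 1 to 5 rows; each row shifts and turns the commanded pose from where the row before left it, along the tool's axes as they then stand; what a row does not reach is not made up. A row lasts 1/12 s, in which the tool goes at most 41.7 mm and 7.16 degrees, less where a joint would pass 70% of its speed; a pose out of reach is approached as far as the arm can. A call with a gripper value outside its range is refused whole. The fingers move at their own pace and stop on an object; "newtons" is the grip in N (left out, the last holds). Time passes only in rows, so rows that do not move let the fingers close. It gives the time, the measured TCP pose, the force, the opening and the grip force at its end, in the units of the state.
- arm.get_state(): the state, without advancing time (a new reading comes with each control period).
- arm.get_image(name): name is "scene" or "top" or "wrist"; returns a dict with "color" (480x640x3 uint8, blue, green, red), "depth" (480x640 float32, mm along the optical axis (not along the pixel's ray), 0 where there is no reading), "intrinsics" (3x3 intrinsics, pixels), "pose" (4x4, takes a point from camera to world coordinates). Camera axes: x right, y down, z forward; pixel columns grow to the right and rows downward; lengths in mm; the calibration is good to about 2 mm. A picture is of the moment at which its call begins.
- arm.close_job(): hands the job in; it is judged then, once.
The state is a dict: "time": time; "qpos": joint angles; "joint_vel": joint speeds; "effort": joint torques, N m; "ee_pos": TCP position; "ee_rot": TCP orientation; "contact_force": force on the tool from outside, world axes, zero at the start; "ft_torque": the same for the moment, N m; "opening": opening from 0.0 (shut) to 1.0 (fully open); "finger_force": force on a finger pad.
Only numpy, scipy, OpenCV 4.12 (cv2) and the standard library are available. Lean on these libraries where they do the work, as an engineer would, in place of code of your own. Each camera call takes 0.05 s, during which the arm holds its last target. There are 200 camera calls.

TASK

The measuring is done, so clear the bench: put the setting ring, the plug gauge and the dial indicator back, each lying flat on the red bottom of the foam pocket cut for it, and stand the brass bush that was left in the ring's pocket upright on its flange in the blue parts tray, in the half beside the one that already holds a bush. Leave that bush and the black loupe where they are.

Things in the scene. Friction and masses are not known exactly. Their poses are not given: they have to be found in the camera images.
- setting_ring_mid (a point): Setting ring: plain ground-steel ring, 52 mm outside diameter, 16 mm high, with a through bore, lying flat on the table. The point is its centre, half-way up (8 mm above its underside); z is the ring's axis.
- plug_gauge_mid (a point): Plug gauge, lying: white-grey six-sided handle (60 mm long, 20 mm across, red mark) with a round 14 mm steel plug at each end; 89 mm long, 17 mm high. The point is its centre, half-way up (8.5 mm above its underside); its length runs along y. Take it across the handle's 20 mm. It may lie either way round in its pocket.
- dial_indicator_mid (a point): Dial indicator on its back, white face up: round body 55 mm across, 16 mm high, under a black bezel 57 mm across, top at 22 mm. The point is the round body's centre, 11 mm above its underside. The 8 mm stem with the contact tip reaches 75 mm from it along -x, a short 8 mm cap 39 mm along +x; small knob on the bezel at x 22, y -22 mm. Take it across the round body, along y.
- brass_bush_mid (a point): Turned brass bush standing on its flange in the setting ring's round foam pocket, where it does not belong: flange 33 mm across and 8 mm high, above it a neck 22 mm across; 27 mm high in all. The point is its centre, half-way up (13.5 mm above its underside); z is its axis.
- ring_pocket_floor (a point): Setting ring's pocket: round, 66 mm across, a finger notch at each side (along y); 7 mm deep in charcoal foam (insert 148 x 96 mm) with a red floor, 7 mm play; in a low steel tray: floor 8, foam top 15, rim 16 mm above the table. x along the 148 mm, z up. The point is the centre of the round, on the floor.
- plug_pocket_floor (a point): Plug gauge's pocket: slot 103 mm along x, 34 mm wide, its middle 32 mm cut out to 40 mm either side for fingers; 7 mm deep in charcoal foam (insert 148 x 96 mm) with a red floor, 7 mm play; in a low steel tray: floor 8, foam top 15, rim 16 mm above the table. x along the 148 mm, z up. The point is the slot's centre, on the floor.
- dial_pocket_floor (a point): Dial indicator's keyhole pocket: a 71 mm round, with finger notches along y, and a 25 mm wide slot ending 82 mm along -x (stem) and 46 mm along +x (cap); 7 mm deep in charcoal foam (insert 148 x 96 mm) with a red floor, 7 mm play; in a low steel tray: floor 8, foam top 15, rim 16 mm above the table. x along the 148 mm, z up. The point is the round's centre, on the floor; dial x goes along this x.
- tray_empty (a point): Empty half of the blue parts tray with a bush in it (68 x 120 mm outside, fixed, 2 mm walls 16 mm high, a 13 mm high divider across the middle; two bays 64 x 57 mm). The point is the centre of the empty bay's floor, 2 mm above the table; x runs across the 68 mm, +y points to the other bay, 60 mm on, which holds the bush. z up.
- stored_bush_mid (a point): A second brass bush of the same kind that already stands in the other half of the parts tray; it stays there. The point is its centre, half-way up (13.5 mm above its underside).
- loupe_mid (a point): Black stand loupe, 44 mm across the foot, 31 mm high, standing on the table among the gauges; it stays where it is. The point is its centre, half-way up.

How it is judged (in metres and radians):
At the end, for the whole second after the job is handed in: Ring, plug gauge and dial rest on their own pocket floors (centred to 12 mm, within 3 mm of seated height, level to 0.15 rad, in line to 0.3 rad); the bush stands upright (0.15 rad) on the floor of the tray's empty half, within 22 mm of its centre; all at rest (horizontal distance between setting_ring_mid and ring_pocket_floor below 0.012 m and z of setting_ring_mid in the frame of ring_pocket_floor below 0.011 m and angle between each of setting_ring_mid, dial_indicator_mid, brass_bush_mid's own z axis and vertical below 0.15 rad and horizontal distance between plug_gauge_mid and plug_pocket_floor below 0.012 m and z of plug_gauge_mid in the frame of plug_pocket_floor below 0.0115 m and angle between the y axis of plug_gauge_mid and the x axis of plug_pocket_floor, either way round below 0.3 rad and horizontal distance between dial_indicator_mid and dial_pocket_floor below 0.012 m and z of dial_indicator_mid in the frame of dial_pocket_floor below 0.014 m and horizontal distance between brass_bush_mid and tray_empty below 0.022 m and z of brass_bush_mid in the frame of tray_empty below 0.0165 m and angle between the x axis of dial_indicator_mid and the x axis of dial_pocket_floor, either way round below 0.3 rad and linear speed of each of setting_ring, plug_gauge, dial_indicator, brass_bush below 0.02 m/s); the robot touches nothing.
It fails at once if the loupe is pushed aside by more than 15 mm (distance of loupe_mid from where it was at the start of the episode above 0.015 m).
It fails at once if the bush already in the tray is moved by more than 12 mm (distance of stored_bush_mid from where it was at the start of the episode above 0.012 m).
It also fails if it takes over 88 s, if anything falls off the work surface, if the arm or the gripper's body presses on something with over 40 N, if the wrist force passes 120 N, or if a joint passes its speed limit or range.

## Working session

There is one attempt and no reset: what is moved stays moved. The work goes in short steps, Python scripts to look and compute and a tool call to move; the robot and the scene stay as the last step left them, time stands still between calls to the robot, and variables do not carry over. Pictures are saved under pics/ and viewed, at most 14 in all, crops included, and the job is handed in when it is done.

Besides the shell and the picture viewer there is one more tool, called as name(argument=value, ...) on one line, values as JSON. drive_tool: Moves the arm, as the interface text tells. Its arguments: {"type":"object","properties":{"moves":{"type":"array"},"newtons":{"type":"number"}},"required":["moves"]}

```bash
mkdir -p pics; ls; cat > h.py <<'E'
import numpy as np, cv2
from workcell import arm
def snap(n,f=None):
    im=arm.get_image(n)
    if f: cv2.imwrite('pics/'+f,im['color'])
    return im
def ray(im,u,v,z):
    K=np.array(im['intrinsics']);T=np.array(im['pose'])
    d=T[:3,:3]@np.linalg.inv(K)@np.array([u,v,1.]);o=T[:3,3]
    return o+d*(z-o[2])/d[2]
def cloud(im):
    K=np.array(im['intrinsics']);T=np.array(im['pose']);d=im['depth'].astype(float)
    v,u=np.mgrid[:480,:640]
    p=np.stack([(u-K[0,2])/K[0,0]*d,(v-K[1,2])/K[1,1]*d,d],-1)
    w=p@T[:3,:3].T+T[:3,3]; w[d==0]=np.nan
    return w
E
python3 - <<'E'
from h import *
for n in('top','scene'):
    im=snap(n,n+'0.png');print(n,np.round(im['pose'],3),im['intrinsics'])
    np.savez(n+'0.npz',**im)
print(arm.get_state())
E
```

```text
pics
top [[-8.500000e-02 -9.760000e-01  1.980000e-01  2.760090e+02]
 [-9.960000e-01  8.400000e-02 -1.400000e-02  3.400400e+01]
 [-3.000000e-03 -1.990000e-01 -9.800000e-01  1.259097e+03]
 [ 0.000000e+00  0.000000e+00  0.000000e+00  1.000000e+00]] [[512.47074574   0.         326.0467713 ]
 [  0.         512.47074574 241.6083205 ]
 [  0.           0.           1.        ]]
scene [[ 8.99000e-01 -2.01000e-01  3.88000e-01  2.40650e+01]
 [-4.36000e-01 -4.63000e-01  7.72000e-01 -9.50826e+02]
 [ 2.40000e-02 -8.63000e-01 -5.04000e-01  6.96014e+02]
 [ 0.00000e+00  0.00000e+00  0.00000e+00  1.00000e+00]] [[557.54672223   0.         318.99896848]
 [  0.         557.54672223 232.03324925]
 [  0.           0.           1.        ]]
{'time': 0.1, 'qpos': array([-1.31218599,  0.52192566, -0.0363143 ,  1.59992695,  0.02122268,
        1.02108845, -0.11280385]), 'joint_vel': array([-0.00095698, -0.00147681,  0.00063252, -0.00185312, -0.00042423,
        0.00114639,  0.00173592]), 'effort': array([ 5.17014603e-03, -9.28493643e+01,  1.98519856e+00, -3.70537627e+01,
        1.83355721e-02,  5.33653074e-03, -7.42743987e-05]), 'ee_pos': array([201.77553345, 591.23334141, 230.80996191]), 'ee_rot': array([-5.14182519e-01, -3.09916166e+00,  1.50901800e-03]), 'contact_force': array([-0.44249227,  0.02606384,  0.06626995]), 'ft_torque': array([-0.05192816, -0.01298081, -0.03017071]), 'finger_force': 0.0, 'opening': 1.0028451639708058}
```

View pics/top0.png

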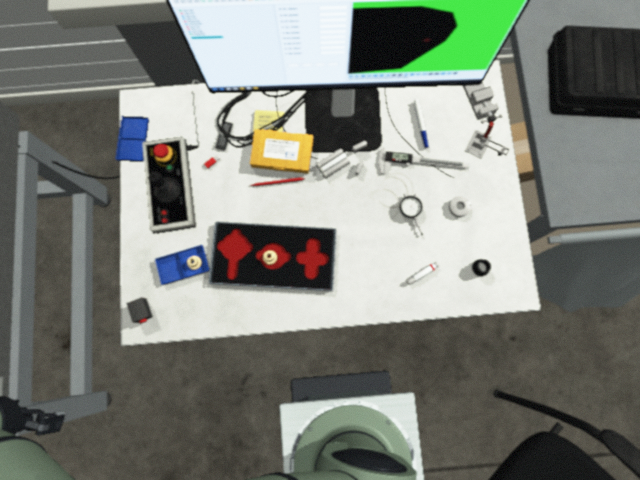

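View pics/scene0.png

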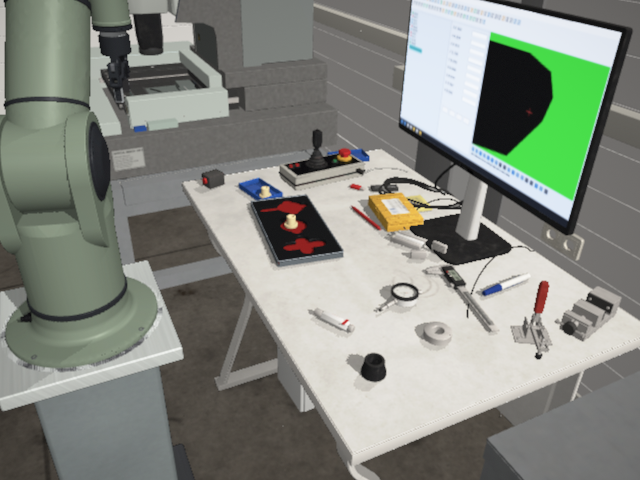

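The top view shows the three-pocket tray: dial pocket near (235,245), bush in the ring pocket (270,257), plug pocket (312,259). The blue tray has its stored bush at (194,263), so the empty half is at about (171,267). The dial is at (411,207), the ring at (458,207), the plug gauge at (422,273) and the loupe at (481,268).

```bash
python3 - <<'E'
from h import *
im=dict(np.load('top0.npz'));c=im['color'];hsv=cv2.cvtColor(c,cv2.COLOR_BGR2HSV)
w=cloud(im)
def blobs(m,name,z,roi,amin=15):
    mm=np.zeros_like(m);x0,y0,x1,y1=roi;mm[y0:y1,x0:x1]=m[y0:y1,x0:x1]
    cs,_=cv2.findContours(mm,cv2.RETR_EXTERNAL,cv2.CHAIN_APPROX_NONE)
    for k in cs:
        if cv2.contourArea(k)<amin: continue
        (u,v),s,a=cv2.minAreaRect(k); p=ray(im,u,v,z)
        q=np.array([ray(im,*b,z) for b in cv2.boxPoints(((u,v),s,a))])
        e=q[1]-q[0];f=q[2]-q[1]
        print(name,np.round([u,v]),'c',p.round(0)[:2],'e',e.round(0)[:2],'f',f.round(0)[:2])
H,S,V=cv2.split(hsv)
red=(((H<8)|(H>172))&(S>120)&(V>60)).astype('u1')
blobs(red,'red',8,(205,215,340,300))
blue=((H>100)&(H<130)&(S>120)).astype('u1'); blobs(blue,'blue',16,(145,235,215,295),50)
dark=(V<60).astype('u1'); blobs(dark,'foam',15,(200,215,345,300),500); blobs(dark,'loupe',31,(465,250,500,285))
brass=((H>12)&(H<32)&(S>40)&(V>120)).astype('u1'); blobs(brass,'brass',27,(150,230,290,280),8)
obj=(V<190).astype('u1')
blobs(obj,'obj',16,(385,185,475,295))
# height-based
h=((w[...,2]>8)&(w[...,2]<60)).astype('u1'); blobs(h,'high',15,(385,185,500,295))
E
python3 - <<'E'
import cv2
c=cv2.imread('pics/top0.png')
a=cv2.resize(c[180:300,145:345],None,fx=3,fy=3,interpolation=2);b=cv2.resize(c[180:300,385:505],None,fx=3,fy=3,interpolation=2)
import numpy as np
cv2.imwrite('pics/crop.png',cv2.resize(np.hstack([a,b]),(800,300)))
E
```

```text
red [272. 256.] c [505. 151.] e [ 44. -50.] f [-55. -46.]
red [311. 258.] c [490.  56.] e [ 69. -61.] f [-50. -54.]
red [233. 254.] c [518. 248.] e [ 60. -78.] f [-79. -57.]
blue [182. 265.] c [500. 374.] e [  25. -118.] f [-64. -16.]
foam [272. 256.] c [503. 151.] e [148. -15.] f [ -43. -294.]
loupe [481. 268.] c [ 429. -351.] e [ -3. -39.] f [-36.   5.]
brass [194. 262.] c [502. 341.] e [ 20. -23.] f [-23. -20.]
brass [270. 258.] c [498. 157.] e [ -3. -32.] f [-32.   2.]
obj [408. 282.] c [ 410. -174.] e [ 19. -36.] f [-15.  -8.]
obj [466. 270.] c [ 426. -320.] e [ -3. -37.] f [-46.   7.]
obj [460. 205.] c [ 592. -327.] e [ -2. -20.] f [-21.   3.]
obj [451. 212.] c [ 575. -303.] e [ 25. -28.] f [-42. -35.]
obj [406. 210.] c [ 591. -189.] e [ 83. -30.] f [-27. -76.]
high [423. 273.] c [ 430. -213.] e [ 41. -79.] f [-17.  -8.]
high [482. 267.] c [ 432. -359.] e [ -4. -44.] f [-39.   6.]
high [460. 206.] c [ 590. -327.] e [ -4. -50.] f [-52.   7.]
high [411. 211.] c [ 588. -202.] e [ 88. -19.] f [-11. -56.]
```

View pics/crop.png

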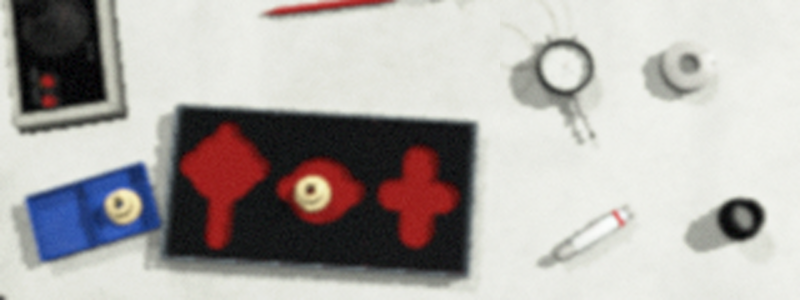

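The crop confirms the layout. The dial's stem points at the robot, and the empty bay is the left half of the blue tray. I'll go above the foam tray for a close look.

```bash
cat >> h.py <<'E'
def plan(x,y,z,yaw=None,step=30):
    """yaw: desired world angle (deg) of tool y. Prints roll/lift total, then shift in tool axes after the roll."""
    from scipy.spatial.transform import Rotation as R
    s=arm.get_state();r=R.from_rotvec(s['ee_rot']).as_matrix();p=s['ee_pos']
    cy=np.degrees(np.arctan2(r[1,1],r[0,1])); roll=0
    if yaw is not None:
        roll=-((yaw-cy+90)%180-90); r=r@R.from_euler('z',roll,degrees=True).as_matrix()
    d=np.array([x,y,z])-p; t=r.T@d; n=int(np.ceil(np.hypot(*t[:2])/step))
    print('t%.1f yaw %.1f q7 %.2f | roll %.1f (n>=%d) | tool d mm %s n=%d per row %s'%(s['time'],cy,s['qpos'][6],roll,np.ceil(abs(roll)/7),t.round(1),n,(t/max(n,1)).round(1)), 'at',p.round(1),'open',round(s['opening'],2))
E
python3 -c "
from h import *
plan(470,230,300,12)"
```

```text
t0.1 yaw 71.2 q7 -0.11 | roll 59.2 (n>=9) | tool d mm [-409.2  187.2  -68.9] n=15 per row [-27.3  12.5  -4.6] at [201.8 591.2 230.8] open 1.0
```

drive_tool(moves=[{"fingers": 0.05,"delta_pos": [0,0,-0.014],"roll": 6},{"fingers": 0.05,"delta_pos": [0,0,-0.014],"roll": 6},{"fingers": 0.05,"delta_pos": [0,0,-0.014],"roll": 6},{"fingers": 0.05,"delta_pos": [0,0,-0.014],"roll": 6},{"fingers": 0.05,"delta_pos": [0,0,-0.013],"roll": 6}], newtons=40)

```text
time: 0.52
ee_pos: [201.8, 591.4, 300.8]
ee_rot: [1.306, 2.857, -0.001]
contact_force: [-0.4, 0.2, -0.7]
opening: 0.583
finger_force: 0.0
```

drive_tool(moves=[{"fingers": 0.05,"delta_pos": [0,0,0],"roll": 6},{"fingers": 0.05,"delta_pos": [0,0,0],"roll": 6},{"fingers": 0.05,"delta_pos": [0,0,0],"roll": 6},{"fingers": 0.05,"delta_pos": [0,0,0],"roll": 6},{"fingers": 0.05,"delta_pos": [0,0,0],"roll": 5}])

```text
time: 0.93
ee_pos: [201.8, 591.3, 300.0]
ee_rot: [1.98, 2.439, -0.001]
contact_force: [0.5, -0.3, -0.4]
opening: 0.583
finger_force: 0.0
```

drive_tool(moves=[{"fingers": 0.05,"delta_pos": [-0.027,0.0125,0],"roll": 0},{"fingers": 0.05,"delta_pos": [-0.027,0.0125,0],"roll": 0},{"fingers": 0.05,"delta_pos": [-0.027,0.0125,0],"roll": 0},{"fingers": 0.05,"delta_pos": [-0.027,0.0125,0],"roll": 0},{"fingers": 0.05,"delta_pos": [-0.027,0.0125,0],"roll": 0}])

```text
time: 1.35
ee_pos: [291.9, 471.3, 300.1]
ee_rot: [1.973, 2.444, -0.001]
contact_force: [1.0, 0.8, 1.0]
opening: 0.584
finger_force: 0.0
```

drive_tool(moves=[{"fingers": 0.05,"delta_pos": [-0.027,0.0125,0],"roll": 0},{"fingers": 0.05,"delta_pos": [-0.027,0.0125,0],"roll": 0},{"fingers": 0.05,"delta_pos": [-0.027,0.0125,0],"roll": 0},{"fingers": 0.05,"delta_pos": [-0.027,0.0125,0],"roll": 0},{"fingers": 0.05,"delta_pos": [-0.027,0.0125,0],"roll": 0}])

```text
time: 1.77
ee_pos: [381.5, 352.5, 300.2]
ee_rot: [-1.974, -2.444, 0.0]
contact_force: [0.8, 0.2, -0.3]
opening: 0.585
finger_force: 0.0
```

drive_tool(moves=[{"fingers": 0.05,"delta_pos": [-0.027,0.0125,0],"roll": 0},{"fingers": 0.05,"delta_pos": [-0.027,0.0125,0],"roll": 0},{"fingers": 0.05,"delta_pos": [-0.027,0.0125,0],"roll": 0},{"fingers": 0.05,"delta_pos": [-0.027,0.0125,0],"roll": 0},{"fingers": 0.05,"delta_pos": [-0.027,0.0125,0],"roll": 0}])

```text
time: 2.18
ee_pos: [471.0, 233.7, 300.2]
ee_rot: [-1.973, -2.444, 0.0]
contact_force: [0.7, -0.2, 0.1]
opening: 0.586
finger_force: 0.0
```

```bash
python3 -c "
from h import *
plan(470,230,300,12)
im=snap('wrist','w1.png');np.savez('w1.npz',**im);print(np.round(im['pose'],2),im['intrinsics'])"
```

```text
t2.2 yaw 12.2 q7 -0.24 | roll 0.2 (n>=1) | tool d mm [-3.5 -1.7  0.2] n=1 per row [-3.5 -1.7  0.2] at [471.  233.7 300.2] open 0.59
[[ 9.8000e-01  2.0000e-01  6.0000e-02  4.5562e+02]
 [ 2.1000e-01 -9.3000e-01 -2.9000e-01  3.0685e+02]
 [-0.0000e+00  2.9000e-01 -9.6000e-01  4.4195e+02]
 [ 0.0000e+00  0.0000e+00  0.0000e+00  1.0000e+00]] [[380.43241124   0.         320.69409827]
 [  0.         380.43241124 235.46111792]
 [  0.           0.           1.        ]]
```

View pics/w1.png

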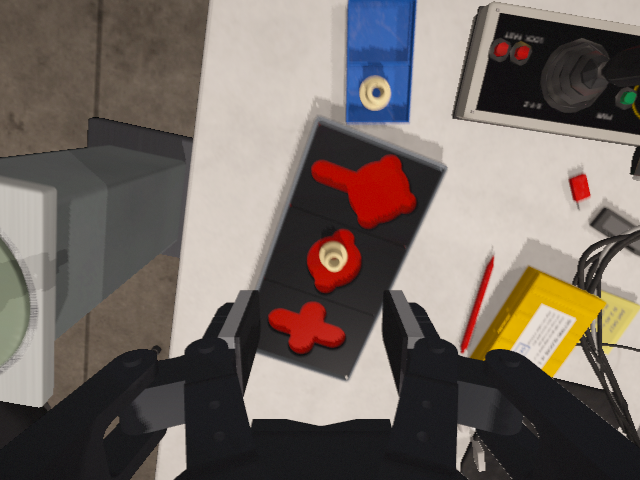

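The wrist view shows the bush in the ring pocket at (333,257), the plug pocket at (306,327), the keyhole at (382,190) with its stem slot to the left, the stored bush at (376,92) and the empty bay at (378,30).

```bash
python3 - <<'E'
from h import *
im=dict(np.load('w1.npz'));c=im['color'];H,S,V=cv2.split(cv2.cvtColor(c,cv2.COLOR_BGR2HSV))
def cont(m,roi,amin=80):
    mm=np.zeros(m.shape,'u1');x0,y0,x1,y1=roi;mm[y0:y1,x0:x1]=m[y0:y1,x0:x1]
    cs,_=cv2.findContours(cv2.morphologyEx(mm,cv2.MORPH_CLOSE,np.ones((5,5))),cv2.RETR_EXTERNAL,cv2.CHAIN_APPROX_NONE)
    return [k for k in cs if cv2.contourArea(k)>amin]
def world(k,z): return np.array([ray(im,*q[0],z)[:2] for q in k],np.float32)
def rect(k,z):
    W=world(k,z);(c,s,a)=cv2.minAreaRect(W);return np.round(c,1),np.round(s,1),round(a,1)
red=((H<8)|(H>172))&(S>120)&(V>60)
for k in cont(red,(250,130,430,370)):
    W=world(k,12);m=cv2.moments(W.reshape(-1,1,2));print('red',rect(k,12),'cen',round(m['m10']/m['m00'],1),round(m['m01']/m['m00'],1))
for k in cont((H>100)&(H<130)&(S>100),(340,0,420,130)): print('blue',rect(k,16),rect(k,2))
for k in cont((V<70),(240,118,448,382),3000): print('foam',rect(k,15))
br=(H>10)&(H<35)&(S>25)&(V>140)
for roi,z in (((300,225,365,290),35),((350,60,405,118),29)):
    for k in cont(br,roi): print('bush',cv2.boundingRect(k),rect(k,z),rect(k,z-19))
w=cloud(im)
for uv in ((345,262),(333,247),(320,262),(390,80),(378,30),(377,78),(363,92)): print(uv,w[uv[1],uv[0]].round(1))
def fit(m,roi,zl):
    pts=w[roi[1]:roi[3],roi[0]:roi[2]].reshape(-1,3);q=pts[(pts[:,2]>zl)]
    print('top',zl,len(q),q[:,2].max().round(1),((q[:,:2].max(0)+q[:,:2].min(0))/2).round(1),np.ptp(q[:,:2],0).round(1))
fit(0,(300,225,365,290),29);fit(0,(350,60,405,118),23)
E
```

```text
red (array([490.9,  54.7]), array([69.8, 91. ]), 48.0) cen 491.0 54.5
red (array([505.3, 150.1]), array([71. , 67.2]), 39.8) cen 505.0 150.0
red (array([518.8, 245.5]), array([98.9, 97.7]), 35.3) cen 526.8 244.3
blue (array([502.7, 373. ]), array([ 67.3, 115.1]), 12.3) (array([504.3, 375.2]), array([ 69.5, 118.9]), 12.3)
foam (array([520.4, 148.1]), array([274.9, 327.8]), 12.2)
bush (319, 242, 28, 30) (array([500.7, 164.8]), array([31.3, 34.5]), 55.2) (array([502.8, 158.2]), array([32.8, 36.2]), 55.2)
bush (360, 77, 31, 33) (array([504. , 343.2]), array([30.7, 30.6]), 12.1) (array([506.2, 344.9]), array([32.1, 32. ]), 12.1)
(345, 262) [519.4 149.9   6.8]
(333, 247) [499.6 169.5  18.6]
(320, 262) [489.5 143.6   7.2]
(390, 80) [519.7 361.8   2.3]
(378, 30) [494.9 406.    1.3]
(377, 78) [505.  360.2   7. ]
(363, 92) [493.7 343.5   8. ]
top 29 214 36.1 [501.3 158.6] [21.6 22.4]
top 23 275 29.7 [505.  346.7] [21.9 21.8]
```

```bash
python3 -c "
from h import *
plan(501.3,158.6,20,12.2)"
```

```text
t2.2 yaw 11.9 q7 -0.23 | roll -0.3 (n>=1) | tool d mm [-73.5  11.5 280.6] n=3 per row [-24.5   3.8  93.5] at [474.1 228.6 300.5] open 0.58
```

drive_tool(moves=[{"fingers": 0.05,"delta_pos": [-0.025,0.004,0.02],"roll": 0},{"fingers": 0.05,"delta_pos": [-0.025,0.004,0.03],"roll": 0},{"fingers": 0.05,"delta_pos": [-0.0235,0.0035,0.04],"roll": 0},{"fingers": 0.05,"delta_pos": [0,0,0.04],"roll": 0},{"fingers": 0.05,"delta_pos": [0,0,0.04],"roll": 0}])

```text
time: 2.65
ee_pos: [496.6, 166.6, 133.1]
ee_rot: [1.976, 2.441, 0.001]
contact_force: [1.0, 2.1, -0.1]
opening: 0.588
finger_force: 0.0
```

drive_tool(moves=[{"fingers": 0.05,"delta_pos": [0,0,0.04],"roll": 0},{"fingers": 0.05,"delta_pos": [0,0,0.02],"roll": 0},{"fingers": 0.05,"delta_pos": [0,0,0],"roll": 0}])

```text
time: 2.9
ee_pos: [494.0, 167.0, 70.5]
ee_rot: [-1.972, -2.442, 0.01]
contact_force: [-0.3, -0.6, 0.1]
opening: 0.586
finger_force: 0.0
```

```bash
python3 -c "
from h import *
plan(501.3,158.6,20,12.2)"
```

```text
t2.9 yaw 12.2 q7 0.04 | roll -0.0 (n>=1) | tool d mm [-9.7  5.7 50.5] n=1 per row [-9.7  5.7 50.5] at [494.  167.   70.5] open 0.59
```

drive_tool(moves=[{"fingers": 0.05,"delta_pos": [-0.0097,0.0057,0.01],"roll": 0},{"fingers": 0.05,"delta_pos": [0,0,0.02],"roll": 0},{"fingers": 0.05,"delta_pos": [0,0,0.02],"roll": 0},{"fingers": 0.05,"delta_pos": [0,0,0],"roll": 0}])

```text
time: 3.23
ee_pos: [503.2, 159.5, 23.3]
ee_rot: [-1.973, -2.443, 0.003]
contact_force: [-1.5, -0.1, -0.6]
opening: 0.585
finger_force: 0.0
```

drive_tool(moves=[{"fingers": 0.01,"delta_pos": [0,0,0],"roll": 0},{"fingers": 0.01,"delta_pos": [0,0,0],"roll": 0},{"fingers": 0.01,"delta_pos": [0,0,0],"roll": 0},{"fingers": 0.01,"delta_pos": [0,0,0],"roll": 0},{"fingers": 0.01,"delta_pos": [0,0,0],"roll": 0}])

```text
time: 3.65
ee_pos: [504.7, 160.1, 26.2]
ee_rot: [1.973, 2.444, 0.003]
contact_force: [-1.5, -1.3, 9.4]
opening: 0.213
finger_force: 38.8
```

```bash
python3 -c "
from h import *
plan(496,404,90,12.2)"
```

```text
t3.6 yaw 12.2 q7 0.09 | roll -0.0 (n>=1) | tool d mm [240.3  43.2 -63.6] n=9 per row [26.7  4.8 -7.1] at [504.7 160.1  26.2] open 0.21
```

drive_tool(moves=[{"fingers": 0.01,"delta_pos": [0,0,-0.02],"roll": 0},{"fingers": 0.01,"delta_pos": [0,0,-0.03],"roll": 0},{"fingers": 0.01,"delta_pos": [0,0,-0.02],"roll": 0}])

```text
time: 3.9
ee_pos: [504.4, 159.8, 97.4]
ee_rot: [1.974, 2.443, 0.003]
contact_force: [0.9, -0.2, -0.5]
opening: 0.22
finger_force: 39.4
```

```bash
python3 -c "
from h import *
plan(496,404,90,12.2)
im=snap('wrist','w2.png')
im=snap('scene');cv2.imwrite('pics/s2.png',cv2.resize(im['color'][130:290,210:370],(640,640))[:600])"
```

```text
t3.9 yaw 12.1 q7 0.05 | roll -0.1 (n>=1) | tool d mm [240.5  43.4   7.6] n=9 per row [26.7  4.8  0.8] at [504.4 159.8  97.4] open 0.22
```

View pics/s2.png

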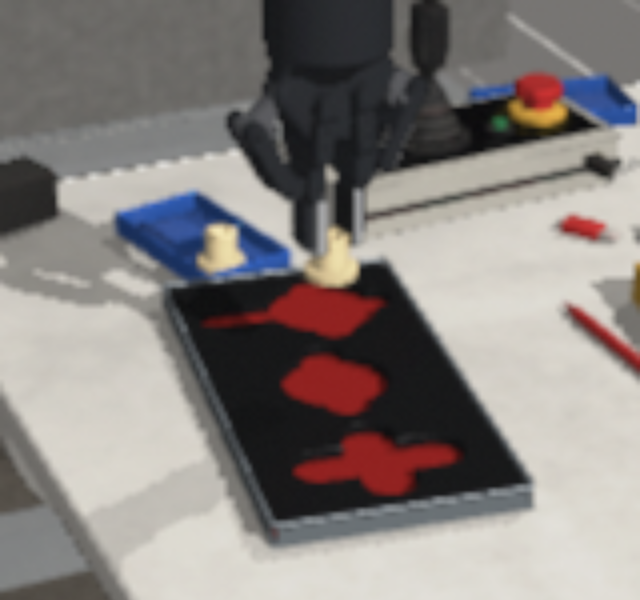

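The bush is held upright and clear of the foam. Next I carry it over to the empty bay.

drive_tool(moves=[{"fingers": 0.01,"delta_pos": [0.024,0.0043,0],"roll": 0},{"fingers": 0.01,"delta_pos": [0.024,0.0043,0],"roll": 0},{"fingers": 0.01,"delta_pos": [0.024,0.0043,0],"roll": 0},{"fingers": 0.01,"delta_pos": [0.024,0.0043,0],"roll": 0},{"fingers": 0.01,"delta_pos": [0.024,0.0043,0],"roll": 0}])

```text
time: 4.42
ee_pos: [499.4, 282.9, 95.0]
ee_rot: [1.973, 2.444, 0.001]
contact_force: [0.4, 0.4, -1.0]
opening: 0.215
finger_force: 39.4
```

drive_tool(moves=[{"fingers": 0.01,"delta_pos": [0.024,0.0043,0],"roll": 0},{"fingers": 0.01,"delta_pos": [0.024,0.0043,0],"roll": 0},{"fingers": 0.01,"delta_pos": [0.024,0.0043,0],"roll": 0},{"fingers": 0.01,"delta_pos": [0.024,0.0043,0],"roll": 0},{"fingers": 0.01,"delta_pos": [0.024,0.0043,0],"roll": 0}])

```text
time: 4.83
ee_pos: [495.0, 404.8, 94.9]
ee_rot: [-1.973, -2.445, -0.001]
contact_force: [0.1, 0.4, -0.9]
opening: 0.214
finger_force: 39.4
```

drive_tool(moves=[{"fingers": 0.01,"delta_pos": [0,0,0],"roll": 0},{"fingers": 0.01,"delta_pos": [0,0,0],"roll": 0}])

```text
time: 5.0
ee_pos: [494.7, 404.7, 94.5]
ee_rot: [-1.971, -2.446, -0.0]
contact_force: [0.1, -1.8, -0.6]
opening: 0.217
finger_force: 39.4
```

```bash
python3 -c "
from h import *
plan(496,404,21,12.2)
im=snap('wrist','w3.png');np.savez('w3.npz',**im)
w=cloud(im)
H,S,V=cv2.split(cv2.cvtColor(im['color'],cv2.COLOR_BGR2HSV))
m=((H>100)&(H<130)&(S>100)).astype('u1')
p=w[(m>0)&(abs(w[...,2]-15)<4)];print(len(p));print(cv2.minAreaRect(p[:,:2].astype('f4')))
"
```

```text
t5.0 yaw 12.3 q7 -0.31 | roll 0.1 (n>=1) | tool d mm [-1.   1.2 73.5] n=1 per row [-1.   1.2 73.5] at [494.7 404.7  94.5] open 0.22
1388
((505.6044006347656, 360.33056640625), (67.68716430664062, 152.3514404296875), 12.392571449279785)
```

View pics/w3.png

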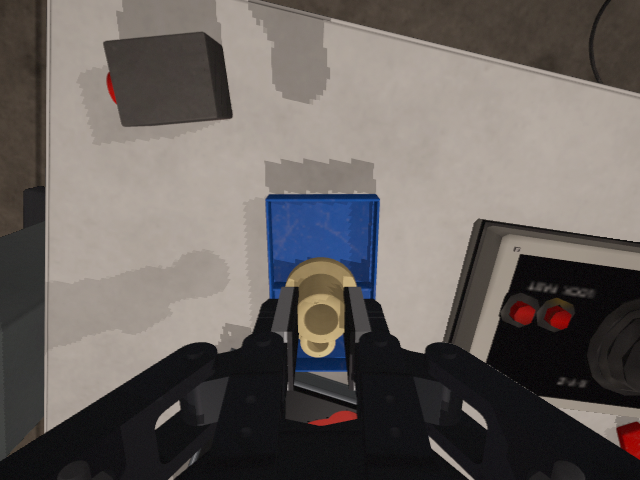

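```bash
python3 -c "
from h import *
im=dict(np.load('w3.npz'))
a=ray(im,266,196,16);b=ray(im,380,196,16);m=(a+b)/2;d=(b-a)/np.linalg.norm(b-a);print(a,b,np.linalg.norm(b-a))
n=np.array([d[1],-d[0],0]);
for s in(1,-1): print(m+s*n*30)
"
```

```text
[456.81411876 428.79699648  16.        ] [522.18244338 442.99509835  16.        ] 66.89248059922707
[495.86585859 406.57960226  16.        ]
[483.13070355 465.21249257  16.        ]
```

drive_tool(moves=[{"fingers": 0.01,"delta_pos": [0,0.001,0.03],"roll": 0},{"fingers": 0.01,"delta_pos": [0,0,0.02],"roll": 0},{"fingers": 0.01,"delta_pos": [0,0,0.015],"roll": 0},{"fingers": 0.01,"delta_pos": [0,0,0.008],"roll": 0},{"fingers": 0.01,"delta_pos": [0,0,0],"roll": 0}])

```text
time: 5.47
ee_pos: [496.3, 402.5, 20.5]
ee_rot: [-1.975, -2.443, 0.002]
contact_force: [-0.2, -0.2, 0.5]
opening: 0.215
finger_force: 44.3
```

drive_tool(moves=[{"fingers": 0.01,"delta_pos": [0,0,0.002],"roll": 0},{"fingers": 0.01,"delta_pos": [0,0,0],"roll": 0}])

```text
time: 5.63
ee_pos: [496.7, 403.4, 19.8]
ee_rot: [1.974, 2.444, 0.001]
contact_force: [0.2, 0.5, -0.6]
opening: 0.217
finger_force: 44.3
```

drive_tool(moves=[{"fingers": 0.01,"delta_pos": [0,0,0.0015],"roll": 0},{"fingers": 0.01,"delta_pos": [0,0,0],"roll": 0}])

```text
time: 5.8
ee_pos: [496.8, 403.6, 19.4]
ee_rot: [1.974, 2.444, 0.001]
contact_force: [-4.4, -4.1, 15.1]
opening: 0.215
finger_force: 47.3
```

drive_tool(moves=[{"fingers": 0.01,"delta_pos": [0,0,0.0015],"roll": 0},{"fingers": 0.01,"delta_pos": [0,0,0],"roll": 0}])

```text
time: 5.97
ee_pos: [496.9, 403.6, 19.1]
ee_rot: [-1.974, -2.444, -0.002]
contact_force: [-11.9, -8.1, 37.7]
opening: 0.215
finger_force: 51.9
```

drive_tool(moves=[{"fingers": 0.01,"delta_pos": [0,0,-0.002],"roll": 0},{"fingers": 0.028,"delta_pos": [0,0,0],"roll": 0},{"fingers": 0.028,"delta_pos": [0,0,0],"roll": 0},{"fingers": 0.028,"delta_pos": [0,0,-0.01],"roll": 0},{"fingers": 0.028,"delta_pos": [0,0,-0.03],"roll": 0}])

```text
time: 6.38
ee_pos: [494.7, 402.3, 56.0]
ee_rot: [-1.973, -2.444, 0.009]
contact_force: [0.1, -0.5, -0.9]
opening: 0.324
finger_force: 0.0
```

drive_tool(moves=[{"fingers": 0.07,"delta_pos": [0,0,-0.04],"roll": 0},{"fingers": 0.07,"delta_pos": [0,0,-0.04],"roll": 0},{"fingers": 0.07,"delta_pos": [0,0,-0.04],"roll": 0},{"fingers": 0.07,"delta_pos": [0,0,-0.04],"roll": 0},{"fingers": 0.07,"delta_pos": [0,0,-0.04],"roll": 0}])

```text
time: 6.8
ee_pos: [496.1, 403.1, 261.3]
ee_rot: [1.974, 2.444, 0.001]
contact_force: [0.2, 0.4, -0.5]
opening: 0.819
finger_force: 0.0
```

```bash
python3 -c "
from h import *
plan(520,-230,280)
im=snap('wrist')
w=cloud(im);q=w.reshape(-1,3);q=q[(abs(q[:,0]-496)<28)&(abs(q[:,1]-405)<24)&(q[:,2]>20)]
print('bush',len(q),q[:,2].max(),(q.max(0)+q.min(0))/2,np.ptp(q,0))
"
```

```text
t6.8 yaw 12.1 q7 -0.37 | roll 0.0 (n>=0) | tool d mm [-624.  -109.8  -18.8] n=22 per row [-28.4  -5.   -0.9] at [496.1 403.1 261.3] open 0.82
bush 19637 357.59861866448756 [495.9994356  409.75886422 188.9527172 ] [ 55.99576054  35.44483082 337.29180293]
```

drive_tool(moves=[{"fingers": 0.07,"delta_pos": [-0.028,-0.005,-0.005],"roll": 0},{"fingers": 0.07,"delta_pos": [-0.028,-0.005,-0.005],"roll": 0},{"fingers": 0.07,"delta_pos": [-0.028,-0.005,-0.005],"roll": 0},{"fingers": 0.07,"delta_pos": [-0.028,-0.005,-0.005],"roll": 0},{"fingers": 0.07,"delta_pos": [-0.028,-0.005,0],"roll": 0}])

```text
time: 7.27
ee_pos: [501.5, 260.1, 279.9]
ee_rot: [1.974, 2.444, 0.002]
contact_force: [1.2, -0.1, 0.2]
opening: 0.819
finger_force: 0.0
```

drive_tool(moves=[{"fingers": 0.07,"delta_pos": [-0.028,-0.005,0],"roll": 0},{"fingers": 0.07,"delta_pos": [-0.028,-0.005,0],"roll": 0},{"fingers": 0.07,"delta_pos": [-0.028,-0.005,0],"roll": 0},{"fingers": 0.07,"delta_pos": [-0.028,-0.005,0],"roll": 0},{"fingers": 0.07,"delta_pos": [-0.028,-0.005,0],"roll": 0}])

```text
time: 7.68
ee_pos: [506.2, 117.8, 279.1]
ee_rot: [1.974, 2.444, 0.001]
contact_force: [0.3, 0.3, -0.0]
opening: 0.818
finger_force: 0.0
```

drive_tool(moves=[{"fingers": 0.07,"delta_pos": [-0.028,-0.005,0],"roll": 0},{"fingers": 0.07,"delta_pos": [-0.028,-0.005,0],"roll": 0},{"fingers": 0.07,"delta_pos": [-0.028,-0.005,0],"roll": 0},{"fingers": 0.07,"delta_pos": [-0.028,-0.005,0],"roll": 0},{"fingers": 0.07,"delta_pos": [-0.028,-0.005,0],"roll": 0}])

```text
time: 8.1
ee_pos: [511.2, -24.3, 279.1]
ee_rot: [1.974, 2.444, 0.001]
contact_force: [0.0, -0.1, -0.0]
opening: 0.824
finger_force: 0.0
```

drive_tool(moves=[{"fingers": 0.07,"delta_pos": [-0.028,-0.005,0],"roll": 0},{"fingers": 0.07,"delta_pos": [-0.028,-0.005,0],"roll": 0},{"fingers": 0.07,"delta_pos": [-0.028,-0.005,0],"roll": 0},{"fingers": 0.07,"delta_pos": [-0.028,-0.005,0],"roll": 0},{"fingers": 0.07,"delta_pos": [-0.028,-0.005,0],"roll": 0}])

```text
time: 8.52
ee_pos: [516.2, -166.4, 279.1]
ee_rot: [1.974, 2.444, 0.001]
contact_force: [0.4, 0.5, 0.0]
opening: 0.821
finger_force: 0.0
```

drive_tool(moves=[{"fingers": 0.07,"delta_pos": [-0.02,-0.005,0],"roll": 0},{"fingers": 0.07,"delta_pos": [0,0,0],"roll": 0},{"fingers": 0.07,"delta_pos": [0,0,0],"roll": 0}])

```text
time: 8.77
ee_pos: [515.4, -186.6, 278.8]
ee_rot: [1.976, 2.442, -0.0]
contact_force: [0.6, 0.6, 0.8]
opening: 0.818
finger_force: 0.0
```

```bash
python3 -c "
from h import *
im=snap('wrist','w4.png');np.savez('w4.npz',**im)
plan(590,-327,200,12.2)"
```

```text
t8.8 yaw 12.1 q7 0.68 | roll -0.1 (n>=1) | tool d mm [-154.1   42.6   78.7] n=6 per row [-25.7   7.1  13.1] at [ 515.7 -185.4  278.7] open 0.82
```

View pics/w4.png

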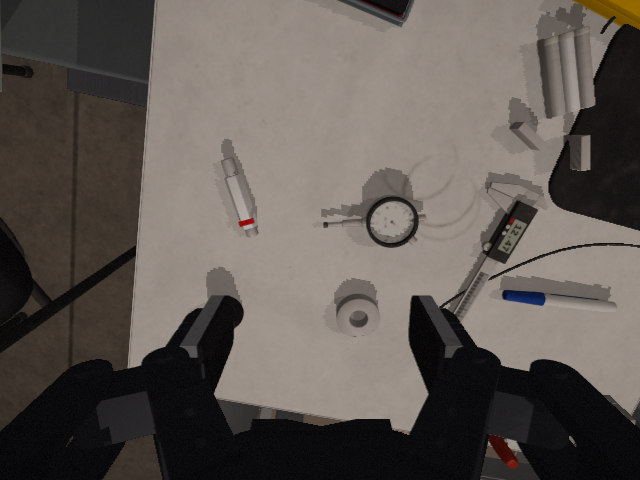

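The wrist view shows the ring at (358,315), the dial centre at (391,222) with its stem tip at (325,225), and the plug gauge running from (228,160) to (252,235). Nothing crowds the ring.

```bash
python3 - <<'E'
from h import *
im=dict(np.load('w4.npz'));w=cloud(im);c=im['color'];V=cv2.cvtColor(c,cv2.COLOR_BGR2HSV)[...,2]
def top(n,roi,z0,z1):
    q=w[roi[1]:roi[3],roi[0]:roi[2]].reshape(-1,3);q=q[(q[:,2]>z0)&(q[:,2]<z1)]
    r=cv2.minAreaRect(q[:,:2].astype('f4'));print(n,len(q),'z',np.median(q[:,2]).round(1),'bbox c',((q.max(0)+q.min(0))/2).round(1)[:2],np.ptp(q,0).round(1)[:2],'rect',np.round(r[0],1),np.round(r[1],1),round(r[2],1))
top('ring',(325,285,392,345),11,25)
top('dialbezel',(360,190,424,254),18,30)
top('plug',(210,145,270,245),7,30)
print('stem',ray(im,326,225,11),'cap',ray(im,424,217,11),'dialc',ray(im,391,222,22), 'plug ends',ray(im,228,158,8.5),ray(im,252,235,8.5))
print(ray(im,358,315,16))
E
```

```text
ring 1179 z 15.0 bbox c [ 590.8 -327.1] [52.1 53.2] rect [ 590.6 -326.5] [51.7 51.7] 55.3
dialbezel 659 z 21.3 bbox c [ 599.9 -202.8] [59.9 57. ] rect [ 598.2 -202.7] [56.6 56.6] 11.5
plug 1313 z 15.0 bbox c [ 430.5 -213.3] [50.2 83.5] rect [ 430.2 -213.3] [20.4 88.8] 27.3
stem [ 529.35419889 -222.76625867   11.        ] cap [ 633.73364093 -191.19106838   11.        ] dialc [ 596.76148903 -201.90166488   22.        ] plug ends [ 411.63386679 -172.73820427    8.5       ] [ 450.06023805 -252.31469685    8.5       ]
[ 589.64399822 -321.88098485   16.        ]
```

drive_tool(moves=[{"fingers": 0.07,"delta_pos": [-0.026,0.007,0],"roll": 0},{"fingers": 0.07,"delta_pos": [-0.026,0.007,0],"roll": 0},{"fingers": 0.07,"delta_pos": [-0.026,0.007,0],"roll": 0},{"fingers": 0.07,"delta_pos": [-0.026,0.007,0],"roll": 0},{"fingers": 0.07,"delta_pos": [-0.026,0.007,0],"roll": 0}])

```text
time: 9.23
ee_pos: [578.5, -304.8, 278.6]
ee_rot: [-1.971, -2.446, -0.001]
contact_force: [-0.1, 0.3, 0.0]
opening: 0.82
finger_force: 0.0
```

drive_tool(moves=[{"fingers": 0.07,"delta_pos": [-0.024,0.007,0],"roll": 0},{"fingers": 0.07,"delta_pos": [0,0,0.02],"roll": -6},{"fingers": 0.07,"delta_pos": [0,0,0.02],"roll": -6},{"fingers": 0.07,"delta_pos": [0,0,0.02],"roll": -6},{"fingers": 0.07,"delta_pos": [0,0,0.02],"roll": -6}])

```text
time: 9.65
ee_pos: [590.0, -325.6, 197.7]
ee_rot: [-1.413, -2.806, -0.001]
contact_force: [-0.9, -0.7, 0.2]
opening: 0.82
finger_force: 0.0
```

drive_tool(moves=[{"fingers": 0.07,"delta_pos": [0,0,0.02],"roll": -6},{"fingers": 0.07,"delta_pos": [0,0,0.02],"roll": -6},{"fingers": 0.07,"delta_pos": [0,0,0.02],"roll": -6},{"fingers": 0.07,"delta_pos": [0,0,0.02],"roll": -6},{"fingers": 0.07,"delta_pos": [0,0,0.02],"roll": -6}])

```text
time: 10.07
ee_pos: [590.1, -325.5, 97.9]
ee_rot: [0.638, 3.076, 0.001]
contact_force: [0.7, 0.0, -0.9]
opening: 0.822
finger_force: 0.0
```

drive_tool(moves=[{"fingers": 0.07,"delta_pos": [0,0,0.01],"roll": -6},{"fingers": 0.07,"delta_pos": [0,0,0.01],"roll": -6},{"fingers": 0.07,"delta_pos": [0,0,0],"roll": -4},{"fingers": 0.07,"delta_pos": [0,0,0],"roll": 0},{"fingers": 0.07,"delta_pos": [0,0,0],"roll": 0}])

```text
time: 10.48
ee_pos: [589.9, -326.3, 78.8]
ee_rot: [0.217, 3.134, 0.0]
contact_force: [-0.5, 0.9, -0.6]
opening: 0.82
finger_force: 0.0
```

```bash
python3 -c "
from h import *
plan(590.7,-327,3,81.7)"
```

```text
t10.5 yaw 82.1 q7 1.96 | roll 0.4 (n>=1) | tool d mm [-0.9 -0.6 75.8] n=1 per row [-0.9 -0.6 75.8] at [ 589.9 -326.3   78.8] open 0.82
```

drive_tool(moves=[{"fingers": 0.07,"delta_pos": [-0.001,-0.0005,0.03],"roll": 0},{"fingers": 0.07,"delta_pos": [0,0,0.025],"roll": 0},{"fingers": 0.07,"delta_pos": [0,0,0.015],"roll": 0},{"fingers": 0.07,"delta_pos": [0,0,0.005],"roll": 0},{"fingers": 0.07,"delta_pos": [0,0,0],"roll": 0}])

```text
time: 10.9
ee_pos: [590.0, -327.4, 2.8]
ee_rot: [-0.216, -3.133, -0.001]
contact_force: [0.4, 0.5, 1.0]
opening: 0.82
finger_force: 0.0
```

drive_tool(moves=[{"fingers": 0.045,"delta_pos": [0,0,0],"roll": 0},{"fingers": 0.045,"delta_pos": [0,0,0],"roll": 0},{"fingers": 0.045,"delta_pos": [0,0,0],"roll": 0},{"fingers": 0.045,"delta_pos": [0,0,0],"roll": 0},{"fingers": 0.045,"delta_pos": [0,0,0],"roll": 0}], newtons=50)

```text
time: 11.32
ee_pos: [591.1, -328.2, 5.4]
ee_rot: [0.215, 3.132, -0.001]
contact_force: [-1.7, 0.8, 6.0]
opening: 0.587
finger_force: 51.1
```

drive_tool(moves=[{"fingers": 0.045,"delta_pos": [0,0,-0.01],"roll": 0},{"fingers": 0.045,"delta_pos": [0,0,-0.03],"roll": 0},{"fingers": 0.045,"delta_pos": [0,0,-0.03],"roll": 0},{"fingers": 0.045,"delta_pos": [0,0,-0.03],"roll": 0},{"fingers": 0.045,"delta_pos": [0,0,0],"roll": 0}])

```text
time: 11.73
ee_pos: [593.0, -329.6, 111.1]
ee_rot: [0.215, 3.126, -0.005]
contact_force: [0.7, 0.3, -1.2]
opening: 0.581
finger_force: 52.9
```

```bash
python3 -c "
from h import *
plan(505.2,150,100,81.7)"
```

```text
t11.7 yaw 82.1 q7 1.96 | roll 0.4 (n>=1) | tool d mm [156.1 462.    8.5] n=17 per row [ 9.2 27.2  0.5] at [ 593.  -329.6  111.1] open 0.58
```

drive_tool(moves=[{"fingers": 0.045,"delta_pos": [0.009,0.027,0],"roll": 0},{"fingers": 0.045,"delta_pos": [0.009,0.027,0],"roll": 0},{"fingers": 0.045,"delta_pos": [0.009,0.027,0],"roll": 0},{"fingers": 0.045,"delta_pos": [0.009,0.027,0],"roll": 0},{"fingers": 0.045,"delta_pos": [0.009,0.027,0],"roll": 0}])

```text
time: 12.15
ee_pos: [564.0, -186.9, 104.6]
ee_rot: [0.216, 3.133, -0.0]
contact_force: [1.2, 0.6, -1.6]
opening: 0.58
finger_force: 52.9
```

drive_tool(moves=[{"fingers": 0.045,"delta_pos": [0.009,0.027,0],"roll": 0},{"fingers": 0.045,"delta_pos": [0.009,0.027,0],"roll": 0},{"fingers": 0.045,"delta_pos": [0.009,0.027,0],"roll": 0},{"fingers": 0.045,"delta_pos": [0.009,0.027,0],"roll": 0},{"fingers": 0.045,"delta_pos": [0.009,0.027,0],"roll": 0}])

```text
time: 12.57
ee_pos: [537.9, -46.9, 104.6]
ee_rot: [0.215, 3.133, 0.0]
contact_force: [0.8, 0.0, -1.8]
opening: 0.582
finger_force: 52.9
```

drive_tool(moves=[{"fingers": 0.045,"delta_pos": [0.009,0.027,0],"roll": 0},{"fingers": 0.045,"delta_pos": [0.009,0.027,0],"roll": 0},{"fingers": 0.045,"delta_pos": [0.009,0.027,0],"roll": 0},{"fingers": 0.045,"delta_pos": [0.009,0.027,0],"roll": 0},{"fingers": 0.045,"delta_pos": [0.009,0.027,0],"roll": 0}])

```text
time: 12.98
ee_pos: [511.8, 93.1, 104.6]
ee_rot: [0.215, 3.133, 0.001]
contact_force: [1.0, -0.1, -1.4]
opening: 0.583
finger_force: 52.9
```

drive_tool(moves=[{"fingers": 0.045,"delta_pos": [0.009,0.027,0],"roll": 0},{"fingers": 0.045,"delta_pos": [0.009,0.027,0],"roll": 0},{"fingers": 0.045,"delta_pos": [0,0,0],"roll": 0},{"fingers": 0.045,"delta_pos": [0,0,0],"roll": 0}])

```text
time: 13.32
ee_pos: [501.3, 149.5, 104.3]
ee_rot: [0.21, 3.134, 0.002]
contact_force: [0.8, -0.8, -2.4]
opening: 0.584
finger_force: 53.0
```

```bash
python3 -c "
from h import *
plan(505.2,150,30,81.7)
im=snap('wrist','w5.png');np.savez('w5.npz',**im)
plan(505.2,150,30,81.7)"
```

```text
t13.3 yaw 82.3 q7 1.18 | roll 0.6 (n>=1) | tool d mm [-3.7  1.  74.3] n=1 per row [-3.7  1.  74.3] at [501.3 149.5 104.3] open 0.58
t13.4 yaw 82.2 q7 1.18 | roll 0.5 (n>=1) | tool d mm [-3.3  2.5 74.2] n=1 per row [-3.3  2.5 74.2] at [501.5 148.  104.2] open 0.58
```

View pics/w5.png

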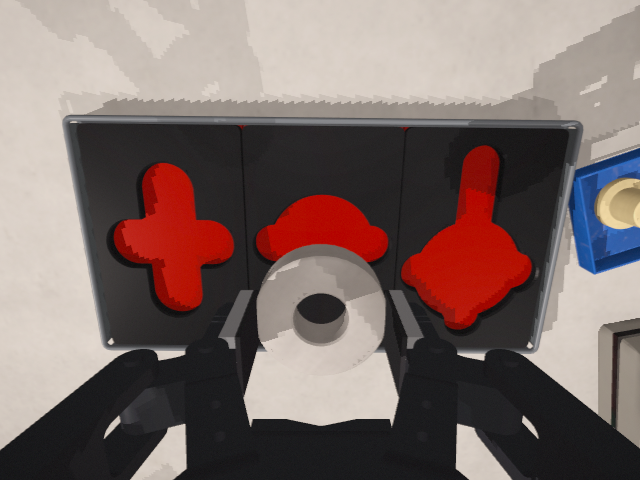

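The ring is held flat. The view shows the plug pocket cross centred near (173,238), the ring pocket notches at (257,241) and (388,241), and the keyhole notches at (402,270) and (532,266).

```bash
python3 - <<'E'
from h import *
im=dict(np.load('w5.npz'));T=im['pose'];print(np.round(T[:3,3]))
H,S,V=cv2.split(cv2.cvtColor(im['color'],cv2.COLOR_BGR2HSV))
m=(((H<8)|(H>172))&(S>120)&(V>40)).astype('u1')
m=cv2.morphologyEx(m,cv2.MORPH_OPEN,np.ones((3,3)))
a=np.radians(-8.3);ex=np.array([np.cos(a),np.sin(a)]);ey=np.array([-ex[1],ex[0]])
cs,_=cv2.findContours(m[130:345,100:560],cv2.RETR_EXTERNAL,cv2.CHAIN_APPROX_NONE,offset=(100,130))
for k in cs:
    if cv2.contourArea(k)<1500: continue
    for z in (15,8):
        W=np.array([ray(im,*q[0],z)[:2] for q in k]);X=W@ex;Y=W@ey
        c=(X.max()+X.min())/2*ex+(Y.max()+Y.min())/2*ey
        print(cv2.boundingRect(k),z,'mid',c.round(1),'ext',np.ptp(X).round(1),np.ptp(Y).round(1),'Xmax pt',(X.max()*ex+c@ey*ey).round(1), 'Xmin pt',(X.min()*ex+c@ey*ey).round(1))
for uv in((66,118),(581,125),(104,348),(538,350)): print(uv,ray(im,*uv,16).round(1))
E
```

```text
[428. 159. 246.]
(256, 194, 133, 68) 15 mid [493.  151.8] ext 43.7 84.5 Xmax pt [514.7 148.7] Xmin pt [471.4 155. ]
(256, 194, 133, 68) 8 mid [495.  151.6] ext 45.0 87.1 Xmax pt [517.3 148.3] Xmin pt [472.7 154.8]
(113, 163, 122, 148) 15 mid [488.6  56.8] ext 98.2 76.8 Xmax pt [537.2  49.7] Xmin pt [440.1  63.9]
(113, 163, 122, 148) 8 mid [490.5  53.7] ext 101.1 79.1 Xmax pt [540.5  46.4] Xmin pt [440.4  61. ]
(401, 145, 131, 185) 15 mid [516.  243.8] ext 123.3 85.2 Xmax pt [577.1 234.9] Xmin pt [455.  252.7]
(401, 145, 131, 185) 8 mid [518.7 246.3] ext 127.0 87.8 Xmax pt [581.6 237.2] Xmin pt [455.9 255.5]
(66, 118) [407.3  14.1  16. ]
(581, 125) [451.2 309.2  16. ]
(104, 348) [558.1  -9.9  16. ]
(538, 350) [600.5 289.2  16. ]
```

drive_tool(moves=[{"fingers": 0.045,"delta_pos": [-0.003,0.001,0.03],"roll": 0},{"fingers": 0.045,"delta_pos": [0,0,0.03],"roll": 0},{"fingers": 0.045,"delta_pos": [0,0,0.02],"roll": 0},{"fingers": 0.045,"delta_pos": [0,0,0.005],"roll": 0},{"fingers": 0.045,"delta_pos": [0,0,0],"roll": 0}])

```text
time: 13.78
ee_pos: [504.2, 147.0, 17.9]
ee_rot: [-0.217, -3.132, 0.002]
contact_force: [-0.7, 0.2, -1.7]
opening: 0.58
finger_force: 53.0
```

drive_tool(moves=[{"fingers": 0.045,"delta_pos": [0,0,0.003],"roll": 0},{"fingers": 0.045,"delta_pos": [0,0,0],"roll": 0}])

```text
time: 13.95
ee_pos: [505.2, 148.1, 16.5]
ee_rot: [0.216, 3.133, 0.001]
contact_force: [-0.6, -0.2, -0.9]
opening: 0.581
finger_force: 53.0
```

drive_tool(moves=[{"fingers": 0.045,"delta_pos": [0,0.001,0.002],"roll": 0},{"fingers": 0.045,"delta_pos": [0,0,0],"roll": 0}])

```text
time: 14.12
ee_pos: [505.1, 149.6, 14.1]
ee_rot: [0.215, 3.133, 0.001]
contact_force: [-0.1, -0.7, -1.8]
opening: 0.58
finger_force: 53.0
```

drive_tool(moves=[{"fingers": 0.045,"delta_pos": [0,0,0.0015],"roll": 0},{"fingers": 0.045,"delta_pos": [0,0,0],"roll": 0}])

```text
time: 14.28
ee_pos: [505.1, 149.6, 13.2]
ee_rot: [0.215, 3.133, 0.001]
contact_force: [-4.8, -0.1, 19.5]
opening: 0.585
finger_force: 55.3
```

drive_tool(moves=[{"fingers": 0.06,"delta_pos": [0,0,-0.001],"roll": 0},{"fingers": 0.06,"delta_pos": [0,0,0],"roll": 0},{"fingers": 0.06,"delta_pos": [0,0,0],"roll": 0},{"fingers": 0.06,"delta_pos": [0,0,-0.02],"roll": 0},{"fingers": 0.06,"delta_pos": [0,0,-0.03],"roll": 0}])

```text
time: 14.7
ee_pos: [503.2, 148.8, 61.7]
ee_rot: [-0.214, -3.131, 0.003]
contact_force: [-0.4, 0.5, 0.1]
opening: 0.703
finger_force: 0.0
```

drive_tool(moves=[{"fingers": 0.045,"delta_pos": [0,0,-0.03],"roll": 6},{"fingers": 0.045,"delta_pos": [0,0,-0.03],"roll": 6},{"fingers": 0.045,"delta_pos": [0,0,-0.02],"roll": 6},{"fingers": 0.045,"delta_pos": [0,0,-0.01],"roll": 6},{"fingers": 0.045,"delta_pos": [0,0,0],"roll": 6}])

```text
time: 15.12
ee_pos: [505.6, 149.8, 155.4]
ee_rot: [1.026, 2.967, 0.005]
contact_force: [0.3, 0.4, -0.4]
opening: 0.525
finger_force: 0.0
```

drive_tool(moves=[{"fingers": 0.045,"delta_pos": [0,0,0],"roll": 6},{"fingers": 0.045,"delta_pos": [0,0,0],"roll": 6},{"fingers": 0.045,"delta_pos": [0,0,0],"roll": 6},{"fingers": 0.045,"delta_pos": [0,0,0],"roll": 6.5},{"fingers": 0.045,"delta_pos": [0,0,0],"roll": 0}])

```text
time: 15.53
ee_pos: [504.5, 149.4, 152.9]
ee_rot: [1.633, 2.683, -0.001]
contact_force: [-0.2, 0.3, -0.3]
opening: 0.526
finger_force: 0.0
```

```bash
python3 -c "
from h import *
im=snap('wrist','w6.png');np.savez('w6.npz',**im)
plan(430.3,-213.3,120,27.3,25)
w=cloud(im);q=w[:330].reshape(-1,3)
for c,z in(((505,150),19),((496,405),25)):
    p=q[(np.hypot(q[:,0]-c[0],q[:,1]-c[1])<40)&(q[:,2]>z)&(q[:,2]<45)]
    if len(p): print(len(p),np.median(p[:,2]),((p.max(0)+p.min(0))/2).round(1),np.ptp(p,0).round(1))
"
```

```text
t15.6 yaw 27.8 q7 0.41 | roll 0.5 (n>=1) | tool d mm [-288.3 -232.3   33.1] n=15 per row [-19.2 -15.5   2.2] at [504.5 149.4 152.9] open 0.53
3178 23.040927146946984 [505.  149.8  22.3] [52.  52.1  6.5]
```

The ring is seated, with its top at 23 mm and its centre at (505,150). The plug gauge is next.

drive_tool(moves=[{"fingers": 0.045,"delta_pos": [-0.019,-0.0155,0],"roll": 0},{"fingers": 0.045,"delta_pos": [-0.019,-0.0155,0],"roll": 0},{"fingers": 0.045,"delta_pos": [-0.019,-0.0155,0],"roll": 0},{"fingers": 0.045,"delta_pos": [-0.019,-0.0155,0],"roll": 0},{"fingers": 0.045,"delta_pos": [-0.019,-0.0155,0],"roll": 0}])

```text
time: 16.0
ee_pos: [479.7, 28.1, 153.0]
ee_rot: [1.619, 2.692, 0.0]
contact_force: [0.9, -0.1, -0.3]
opening: 0.524
finger_force: 0.0
```

drive_tool(moves=[{"fingers": 0.045,"delta_pos": [-0.019,-0.0155,0],"roll": 0},{"fingers": 0.045,"delta_pos": [-0.019,-0.0155,0],"roll": 0},{"fingers": 0.045,"delta_pos": [-0.019,-0.0155,0],"roll": 0},{"fingers": 0.045,"delta_pos": [-0.019,-0.0155,0],"roll": 0},{"fingers": 0.045,"delta_pos": [-0.019,-0.0155,0],"roll": 0}])

```text
time: 16.42
ee_pos: [455.1, -92.1, 153.1]
ee_rot: [1.619, 2.692, 0.0]
contact_force: [0.9, -0.1, -0.7]
opening: 0.527
finger_force: 0.0
```

drive_tool(moves=[{"fingers": 0.045,"delta_pos": [-0.019,-0.0155,0],"roll": 0},{"fingers": 0.045,"delta_pos": [-0.019,-0.0155,0],"roll": 0},{"fingers": 0.045,"delta_pos": [-0.019,-0.0155,0.01],"roll": 0},{"fingers": 0.045,"delta_pos": [-0.019,-0.0155,0.02],"roll": 0},{"fingers": 0.045,"delta_pos": [-0.019,-0.0155,0.02],"roll": 0}])

```text
time: 16.83
ee_pos: [431.1, -212.2, 102.8]
ee_rot: [1.618, 2.691, 0.001]
contact_force: [1.1, 0.1, 0.1]
opening: 0.527
finger_force: 0.0
```

drive_tool(moves=[{"fingers": 0.045,"delta_pos": [0,0,0.02],"roll": 0},{"fingers": 0.045,"delta_pos": [0,0,0.01],"roll": 0},{"fingers": 0.045,"delta_pos": [0,0,0],"roll": 0}])

```text
time: 17.08
ee_pos: [430.1, -210.6, 71.4]
ee_rot: [-1.621, -2.688, 0.0]
contact_force: [0.2, 0.9, 0.1]
opening: 0.526
finger_force: 0.0
```

```bash
python3 -c "
from h import *
plan(430.3,-213.3,4,27.3)"
```

```text
t17.1 yaw 27.8 q7 1.23 | roll 0.5 (n>=1) | tool d mm [-2.7 -0.9 67.4] n=1 per row [-2.7 -0.9 67.4] at [ 430.1 -210.6   71.4] open 0.53
```

drive_tool(moves=[{"fingers": 0.045,"delta_pos": [-0.0025,-0.001,0.03],"roll": 0.5},{"fingers": 0.045,"delta_pos": [0,0,0.025],"roll": 0},{"fingers": 0.045,"delta_pos": [0,0,0.01],"roll": 0},{"fingers": 0.045,"delta_pos": [0,0,0.003],"roll": 0},{"fingers": 0.045,"delta_pos": [0,0,0],"roll": 0}])

```text
time: 17.5
ee_pos: [431.5, -213.4, 5.4]
ee_rot: [-1.636, -2.682, -0.0]
contact_force: [-0.2, 0.5, 0.5]
opening: 0.53
finger_force: 0.0
```

drive_tool(moves=[{"fingers": 0.01,"delta_pos": [0,0,0],"roll": 0},{"fingers": 0.01,"delta_pos": [0,0,0],"roll": 0},{"fingers": 0.01,"delta_pos": [0,0,0],"roll": 0},{"fingers": 0.01,"delta_pos": [0,0,0],"roll": 0},{"fingers": 0.01,"delta_pos": [0,0,0],"roll": 0}], newtons=40)

```text
time: 17.92
ee_pos: [432.0, -213.8, 6.3]
ee_rot: [1.636, 2.68, 0.001]
contact_force: [-1.6, 1.4, 14.0]
opening: 0.204
finger_force: 38.7
```

drive_tool(moves=[{"fingers": 0.01,"delta_pos": [0,0,-0.01],"roll": 0},{"fingers": 0.01,"delta_pos": [0,0,-0.03],"roll": -6},{"fingers": 0.01,"delta_pos": [0,0,-0.03],"roll": -6},{"fingers": 0.01,"delta_pos": [0,0,-0.03],"roll": -6},{"fingers": 0.01,"delta_pos": [0,0,0],"roll": -6}])

```text
time: 18.33
ee_pos: [433.0, -214.9, 110.5]
ee_rot: [1.035, 2.959, -0.001]
contact_force: [1.6, -0.6, 1.1]
opening: 0.202
finger_force: 39.6
```

drive_tool(moves=[{"fingers": 0.01,"delta_pos": [0,0,0],"roll": -6},{"fingers": 0.01,"delta_pos": [0,0,0],"roll": -6},{"fingers": 0.01,"delta_pos": [0,0,0],"roll": -6},{"fingers": 0.01,"delta_pos": [0,0,0],"roll": -6},{"fingers": 0.01,"delta_pos": [0,0,0],"roll": -6}])

```text
time: 18.75
ee_pos: [431.2, -213.9, 106.2]
ee_rot: [0.234, 3.132, -0.001]
contact_force: [-0.2, 0.3, -0.6]
opening: 0.201
finger_force: 39.6
```

drive_tool(moves=[{"fingers": 0.01,"delta_pos": [0,0,0],"roll": 0},{"fingers": 0.01,"delta_pos": [0,0,0],"roll": 0}])

```text
time: 18.92
ee_pos: [431.2, -214.0, 105.8]
ee_rot: [0.248, 3.131, -0.001]
contact_force: [0.4, -0.3, -0.9]
opening: 0.203
finger_force: 39.6
```

```bash
python3 -c "
from h import *
plan(490.3,54.2,100,81.7,25)
im=snap('wrist','w7.png');np.savez('w7.npz',**im)"
```

```text
t18.9 yaw 81.0 q7 1.89 | roll -0.7 (n>=1) | tool d mm [-19.7 273.9   5.8] n=11 per row [-1.8 24.9  0.5] at [ 431.2 -214.   105.8] open 0.2
```

View pics/w7.png

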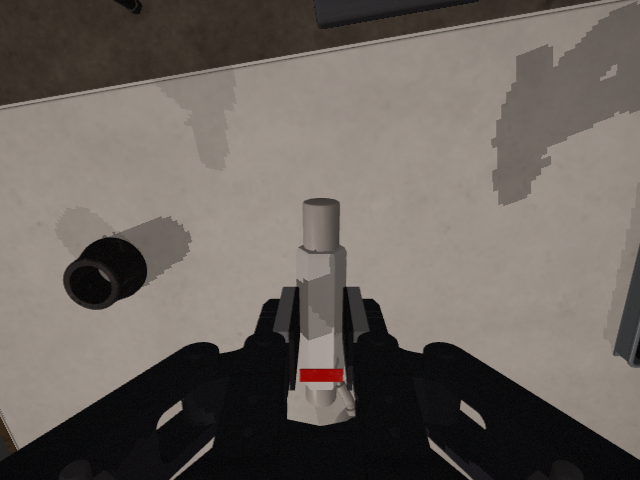

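The gauge is held straight and level, and the loupe at (100,275) hasn't been touched. Now I carry it to its slot.

drive_tool(moves=[{"fingers": 0.01,"delta_pos": [-0.0018,0.025,0],"roll": -0.7},{"fingers": 0.01,"delta_pos": [-0.0018,0.025,0],"roll": 0},{"fingers": 0.01,"delta_pos": [-0.0018,0.025,0],"roll": 0},{"fingers": 0.01,"delta_pos": [-0.0018,0.025,0],"roll": 0},{"fingers": 0.01,"delta_pos": [-0.0018,0.025,0],"roll": 0}])

```text
time: 19.38
ee_pos: [458.2, -90.2, 105.3]
ee_rot: [0.229, 3.133, -0.0]
contact_force: [0.6, -0.1, -0.7]
opening: 0.206
finger_force: 39.6
```

drive_tool(moves=[{"fingers": 0.01,"delta_pos": [-0.0018,0.025,0],"roll": 0},{"fingers": 0.01,"delta_pos": [-0.0018,0.025,0],"roll": 0},{"fingers": 0.01,"delta_pos": [-0.0018,0.025,0],"roll": 0},{"fingers": 0.01,"delta_pos": [-0.0018,0.025,0],"roll": 0},{"fingers": 0.01,"delta_pos": [-0.0018,0.025,0],"roll": 0}])

```text
time: 19.8
ee_pos: [484.8, 32.4, 105.3]
ee_rot: [0.228, 3.133, -0.0]
contact_force: [0.5, 0.3, -0.5]
opening: 0.205
finger_force: 39.6
```

drive_tool(moves=[{"fingers": 0.01,"delta_pos": [-0.0018,0.024,0],"roll": 0},{"fingers": 0.01,"delta_pos": [0,0,0.03],"roll": 0},{"fingers": 0.01,"delta_pos": [0,0,0.02],"roll": 0},{"fingers": 0.01,"delta_pos": [0,0,0],"roll": 0},{"fingers": 0.01,"delta_pos": [0,0,0],"roll": 0}])

```text
time: 20.22
ee_pos: [489.4, 54.3, 54.9]
ee_rot: [-0.226, -3.132, 0.002]
contact_force: [1.0, 0.3, -0.6]
opening: 0.195
finger_force: 39.6
```

```bash
python3 -c "
from h import *
plan(490.3,54.2,16,81.7,25)
im=snap('wrist','w8.png');np.savez('w8.npz',**im)"
```

```text
t20.2 yaw 81.7 q7 1.37 | roll 0.0 (n>=1) | tool d mm [-1.   0.1 38.9] n=1 per row [-1.   0.1 38.9] at [489.4  54.3  54.9] open 0.2
```

View pics/w8.png

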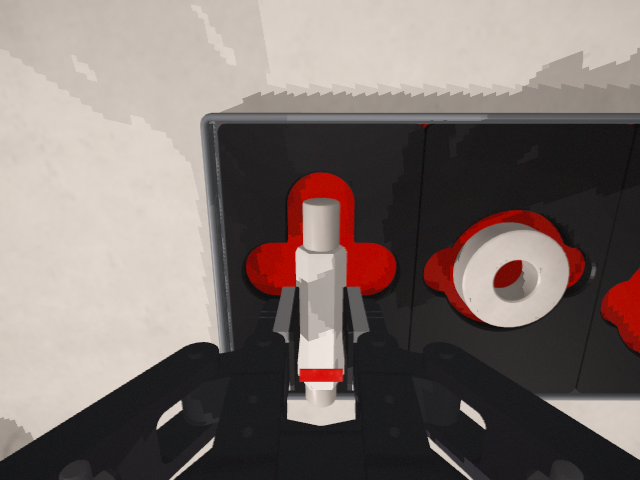

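The gauge is lined up over its slot, with its end at (321,205) and the slot centred on column 321. The ring sits flat in its pocket.

drive_tool(moves=[{"fingers": 0.01,"delta_pos": [-0.001,0,0.02],"roll": 0},{"fingers": 0.01,"delta_pos": [0,0,0.012],"roll": 0},{"fingers": 0.01,"delta_pos": [0,0,0.005],"roll": 0},{"fingers": 0.01,"delta_pos": [0,0,0.001],"roll": 0},{"fingers": 0.01,"delta_pos": [0,0,0],"roll": 0}])

```text
time: 20.68
ee_pos: [491.3, 54.3, 17.8]
ee_rot: [0.224, 3.133, 0.0]
contact_force: [0.3, -0.4, -0.2]
opening: 0.202
finger_force: 39.6
```

drive_tool(moves=[{"fingers": 0.01,"delta_pos": [0,0,0.0015],"roll": 0},{"fingers": 0.01,"delta_pos": [0,0,0],"roll": 0}])

```text
time: 20.85
ee_pos: [491.3, 54.5, 16.2]
ee_rot: [0.223, 3.133, 0.0]
contact_force: [-0.3, -0.1, -1.0]
opening: 0.207
finger_force: 39.6
```

drive_tool(moves=[{"fingers": 0.01,"delta_pos": [0,0,0.001],"roll": 0},{"fingers": 0.01,"delta_pos": [0,0,0],"roll": 0}])

```text
time: 21.02
ee_pos: [491.1, 54.6, 14.7]
ee_rot: [0.223, 3.133, 0.0]
contact_force: [-0.9, -0.4, -0.5]
opening: 0.199
finger_force: 39.6
```

drive_tool(moves=[{"fingers": 0.01,"delta_pos": [0,0,0.001],"roll": 0},{"fingers": 0.01,"delta_pos": [0,0,0],"roll": 0}])

```text
time: 21.18
ee_pos: [491.1, 54.5, 14.2]
ee_rot: [0.223, 3.133, 0.001]
contact_force: [-4.6, 0.1, 19.7]
opening: 0.2
finger_force: 41.5
```

drive_tool(moves=[{"fingers": 0.01,"delta_pos": [0,0,0.0005],"roll": 0},{"fingers": 0.01,"delta_pos": [0,0,0],"roll": 0}])

```text
time: 21.35
ee_pos: [491.1, 54.5, 14.1]
ee_rot: [0.223, 3.133, 0.001]
contact_force: [-7.3, 0.2, 32.8]
opening: 0.203
finger_force: 42.6
```

drive_tool(moves=[{"fingers": 0.034,"delta_pos": [0,0,-0.0015],"roll": 0},{"fingers": 0.034,"delta_pos": [0,0,0],"roll": 0},{"fingers": 0.034,"delta_pos": [0,0,0],"roll": 0},{"fingers": 0.034,"delta_pos": [0,0,-0.015],"roll": 0},{"fingers": 0.034,"delta_pos": [0,0,-0.03],"roll": 0}])

```text
time: 21.77
ee_pos: [489.3, 54.2, 57.7]
ee_rot: [-0.223, -3.129, 0.002]
contact_force: [-0.2, 0.8, -0.1]
opening: 0.402
finger_force: 0.0
```

drive_tool(moves=[{"fingers": 0.075,"delta_pos": [0,0,-0.03],"roll": -6},{"fingers": 0.075,"delta_pos": [0,0,-0.03],"roll": -6},{"fingers": 0.075,"delta_pos": [0,0,-0.02],"roll": -6},{"fingers": 0.075,"delta_pos": [0,0,-0.01],"roll": -7},{"fingers": 0.075,"delta_pos": [0,0,0],"roll": 0}])

```text
time: 22.18
ee_pos: [492.0, 54.6, 151.6]
ee_rot: [-0.471, 3.102, 0.0]
contact_force: [0.3, -0.5, 0.2]
opening: 0.882
finger_force: 0.0
```

```bash
python3 -c "
from h import *
im=snap('wrist','w9.png');np.savez('w9.npz',**im)
plan(598.3,-202.7,120,106.8,25)
w=cloud(im);q=w[:330].reshape(-1,3)
p=q[(np.hypot(q[:,0]-490,q[:,1]-54)<60)&(q[:,2]>18)&(q[:,2]<45)]
print(len(p),np.median(p[:,2]),np.percentile(p[:,2],95),cv2.minAreaRect(p[:,:2].astype('f4')))
"
```

```text
t22.2 yaw 106.8 q7 1.68 | roll 0.0 (n>=1) | tool d mm [ -27.9 -277.1   30.2] n=12 per row [ -2.3 -23.1   2.5] at [491.4  54.5 150.2] open 0.88
2473 23.39600427925086 25.37523469709695 ((490.0835876464844, 54.14249801635742), (18.832462310791016, 88.63600158691406), 82.5508041381836)
```

The plug gauge is seated, with its top at 25 mm, centred at (490,54) and in line. Next is the dial.

drive_tool(moves=[{"fingers": 0.075,"delta_pos": [-0.0023,-0.023,0],"roll": 0},{"fingers": 0.075,"delta_pos": [-0.0023,-0.023,0],"roll": 0},{"fingers": 0.075,"delta_pos": [-0.0023,-0.023,0],"roll": 0},{"fingers": 0.075,"delta_pos": [-0.0023,-0.023,0],"roll": 0},{"fingers": 0.075,"delta_pos": [-0.0023,-0.023,0],"roll": 0}])

```text
time: 22.65
ee_pos: [535.0, -53.3, 148.1]
ee_rot: [0.454, -3.107, -0.0]
contact_force: [0.4, 1.0, 0.5]
opening: 0.875
finger_force: 0.0
```

drive_tool(moves=[{"fingers": 0.075,"delta_pos": [-0.0023,-0.023,0],"roll": 0},{"fingers": 0.075,"delta_pos": [-0.0023,-0.023,0],"roll": 0},{"fingers": 0.075,"delta_pos": [-0.0023,-0.023,0],"roll": 0},{"fingers": 0.075,"delta_pos": [-0.0023,-0.023,0],"roll": 0},{"fingers": 0.075,"delta_pos": [-0.0023,-0.023,0],"roll": 0}])

```text
time: 23.07
ee_pos: [579.4, -159.9, 147.9]
ee_rot: [0.454, -3.107, -0.001]
contact_force: [-1.2, 0.2, 0.2]
opening: 0.879
finger_force: 0.0
```

drive_tool(moves=[{"fingers": 0.075,"delta_pos": [-0.0023,-0.023,0],"roll": 0},{"fingers": 0.075,"delta_pos": [-0.0023,-0.023,0],"roll": 0},{"fingers": 0.075,"delta_pos": [0,0,0],"roll": 0},{"fingers": 0.075,"delta_pos": [0,0,0],"roll": 0}])

```text
time: 23.4
ee_pos: [596.8, -202.6, 147.7]
ee_rot: [0.453, -3.107, -0.001]
contact_force: [-0.7, 0.6, -0.7]
opening: 0.876
finger_force: 0.0
```

```bash
python3 -c "
from h import *
im=snap('wrist','w10.png');np.savez('w10.npz',**im)
plan(598.3,-202.7,3,106.8,25)
w=cloud(im);q=w.reshape(-1,3)
p=q[(np.hypot(q[:,0]-598,q[:,1]+203)<45)&(q[:,2]>18)&(q[:,2]<28)]
print(len(p),np.median(p[:,2]),((p.max(0)+p.min(0))/2).round(1),cv2.minAreaRect(p[:,:2].astype('f4')))
"
```

```text
t23.4 yaw 106.7 q7 2.15 | roll -0.1 (n>=1) | tool d mm [ -1.4  -1.9 144.9] n=1 per row [ -1.4  -1.9 144.9] at [ 596.7 -201.4  147.9] open 0.88
1407 21.38425216830524 [ 599.9 -202.9   20.9] ((598.65576171875, -203.08811950683594), (57.084327697753906, 56.182682037353516), 15.230905532836914)
```

View pics/w10.png

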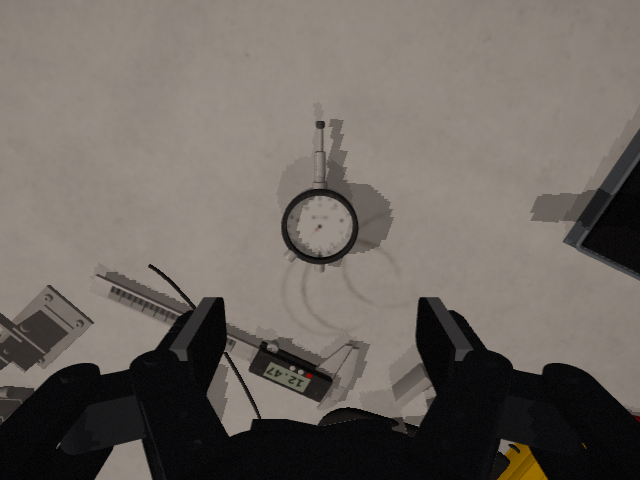

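The dial lies square to the gripper: centre at (320,226), stem tip at (320,125). The caliper and cable stay clear of the fingers.

drive_tool(moves=[{"fingers": 0.075,"delta_pos": [-0.0015,-0.002,0.03],"roll": 0},{"fingers": 0.075,"delta_pos": [0,0,0.03],"roll": 0},{"fingers": 0.075,"delta_pos": [0,0,0.03],"roll": 0},{"fingers": 0.075,"delta_pos": [0,0,0.02],"roll": 0},{"fingers": 0.075,"delta_pos": [0,0,0],"roll": 0}])

```text
time: 23.87
ee_pos: [596.8, -201.0, 35.0]
ee_rot: [0.459, -3.102, -0.005]
contact_force: [-1.0, -0.1, -0.6]
opening: 0.877
finger_force: 0.0
```

```bash
python3 -c "
from h import *
plan(598.5,-203,4,106.8,25)"
```

```text
t23.9 yaw 106.8 q7 2.16 | roll 0.0 (n>=1) | tool d mm [-1.2 -2.5 31. ] n=1 per row [-1.2 -2.5 31. ] at [ 596.8 -201.    35. ] open 0.88
```

drive_tool(moves=[{"fingers": 0.075,"delta_pos": [-0.001,-0.001,0.015],"roll": 0},{"fingers": 0.075,"delta_pos": [0,0,0.01],"roll": 0},{"fingers": 0.075,"delta_pos": [0,0,0.005],"roll": 0},{"fingers": 0.075,"delta_pos": [0,0,0],"roll": 0}])

```text
time: 24.2
ee_pos: [600.3, -203.5, 8.9]
ee_rot: [0.46, -3.107, -0.001]
contact_force: [0.1, -0.8, 0.0]
opening: 0.879
finger_force: 0.0
```

drive_tool(moves=[{"fingers": 0.048,"delta_pos": [0,0,0],"roll": 0},{"fingers": 0.048,"delta_pos": [0,0,0],"roll": 0},{"fingers": 0.048,"delta_pos": [0,0,0],"roll": 0},{"fingers": 0.048,"delta_pos": [0,0,0],"roll": 0},{"fingers": 0.048,"delta_pos": [0,0,0],"roll": 0}], newtons=50)

```text
time: 24.62
ee_pos: [601.0, -203.9, 10.8]
ee_rot: [-0.46, 3.107, -0.001]
contact_force: [-2.8, 2.1, 9.5]
opening: 0.632
finger_force: 51.1
```

drive_tool(moves=[{"fingers": 0.048,"delta_pos": [0,0,-0.01],"roll": 0},{"fingers": 0.048,"delta_pos": [0,0,-0.03],"roll": 0},{"fingers": 0.048,"delta_pos": [0,0,-0.03],"roll": 0},{"fingers": 0.048,"delta_pos": [0,0,-0.03],"roll": 0},{"fingers": 0.048,"delta_pos": [0,0,0],"roll": 0}])

```text
time: 25.03
ee_pos: [603.3, -204.9, 116.2]
ee_rot: [-0.459, 3.1, -0.005]
contact_force: [0.3, -0.1, -1.0]
opening: 0.628
finger_force: 53.6
```

```bash
python3 -c "
from h import *
plan(536.5,243.5,100,81.7,25)
im=snap('wrist','w11.png');np.savez('w11.npz',**im)"
```

```text
t25.0 yaw 106.8 q7 2.16 | roll 25.1 (n>=4) | tool d mm [131.  434.   14.7] n=19 per row [ 6.9 22.8  0.8] at [ 603.3 -204.9  116.2] open 0.63
```

View pics/w11.png

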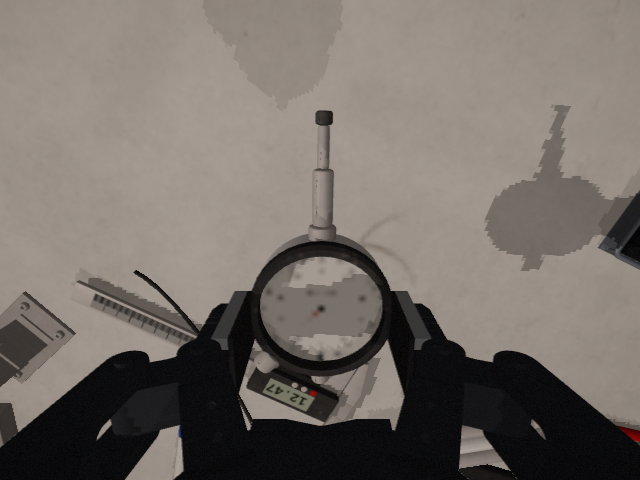

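The dial is held straight and level. I'll turn it and carry it to the keyhole.

drive_tool(moves=[{"fingers": 0.048,"delta_pos": [0,0,0],"roll": 6.3},{"fingers": 0.048,"delta_pos": [0,0,0],"roll": 6.3},{"fingers": 0.048,"delta_pos": [0,0,0],"roll": 6.3},{"fingers": 0.048,"delta_pos": [0,0,0],"roll": 6.2},{"fingers": 0.048,"delta_pos": [0.007,0.023,0],"roll": 0}])

```text
time: 25.5
ee_pos: [596.5, -184.1, 109.2]
ee_rot: [0.245, 3.132, -0.004]
contact_force: [1.4, 0.7, -1.1]
opening: 0.63
finger_force: 53.6
```

drive_tool(moves=[{"fingers": 0.048,"delta_pos": [0.007,0.023,0],"roll": 0},{"fingers": 0.048,"delta_pos": [0.007,0.023,0],"roll": 0},{"fingers": 0.048,"delta_pos": [0.007,0.023,0],"roll": 0},{"fingers": 0.048,"delta_pos": [0.007,0.023,0],"roll": 0},{"fingers": 0.048,"delta_pos": [0.007,0.023,0],"roll": 0}])

```text
time: 25.92
ee_pos: [578.2, -60.1, 109.2]
ee_rot: [-0.226, -3.133, -0.0]
contact_force: [1.5, -0.0, -1.7]
opening: 0.634
finger_force: 53.6
```

drive_tool(moves=[{"fingers": 0.048,"delta_pos": [0.007,0.023,0],"roll": 0},{"fingers": 0.048,"delta_pos": [0.007,0.023,0],"roll": 0},{"fingers": 0.048,"delta_pos": [0.007,0.023,0],"roll": 0},{"fingers": 0.048,"delta_pos": [0.007,0.023,0],"roll": 0},{"fingers": 0.048,"delta_pos": [0.007,0.023,0],"roll": 0}])

```text
time: 26.33
ee_pos: [560.1, 58.7, 109.2]
ee_rot: [-0.226, -3.133, 0.0]
contact_force: [0.5, 1.6, -1.5]
opening: 0.633
finger_force: 53.6
```

drive_tool(moves=[{"fingers": 0.048,"delta_pos": [0.007,0.023,0],"roll": 0},{"fingers": 0.048,"delta_pos": [0.007,0.023,0],"roll": 0},{"fingers": 0.048,"delta_pos": [0.007,0.023,0],"roll": 0},{"fingers": 0.048,"delta_pos": [0.007,0.023,0],"roll": 0},{"fingers": 0.048,"delta_pos": [0.007,0.023,0],"roll": 0}])

```text
time: 26.75
ee_pos: [541.9, 177.5, 109.2]
ee_rot: [-0.226, -3.133, 0.0]
contact_force: [0.9, -1.2, -1.3]
opening: 0.633
finger_force: 53.6
```

drive_tool(moves=[{"fingers": 0.048,"delta_pos": [0.007,0.023,0],"roll": 0},{"fingers": 0.048,"delta_pos": [0.007,0.023,0],"roll": 0},{"fingers": 0.048,"delta_pos": [0.007,0.023,0.02],"roll": 0},{"fingers": 0.048,"delta_pos": [0,0,0.02],"roll": 0},{"fingers": 0.048,"delta_pos": [0,0,0],"roll": 0}])

```text
time: 27.17
ee_pos: [529.2, 248.5, 66.2]
ee_rot: [-0.221, -3.13, 0.004]
contact_force: [-0.5, -1.5, -2.2]
opening: 0.628
finger_force: 53.7
```

drive_tool(moves=[{"fingers": 0.048,"delta_pos": [0,0,0],"roll": 0},{"fingers": 0.048,"delta_pos": [0,0,0],"roll": 0}])

```text
time: 27.33
ee_pos: [532.2, 246.7, 70.2]
ee_rot: [0.228, 3.133, -0.001]
contact_force: [0.7, -0.5, -1.0]
opening: 0.629
finger_force: 53.7
```

```bash
python3 -c "
from h import *
plan(536.5,243.5,24,81.7,25)
im=snap('wrist','w12.png');np.savez('w12.npz',**im)"
```

```text
t27.3 yaw 81.7 q7 1.08 | roll -0.0 (n>=1) | tool d mm [-4.7 -2.5 46.2] n=1 per row [-4.7 -2.5 46.2] at [532.2 246.7  70.2] open 0.63
```

View pics/w12.png

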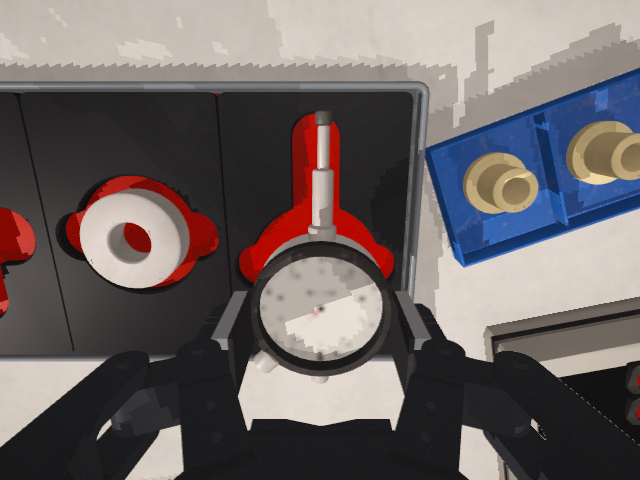

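```bash
python3 -c "
from h import *
im=dict(np.load('w12.npz'));w=cloud(im);q=w[230:385,245:395].reshape(-1,3)
print(np.nanpercentile(q[:,2],[50,80,95]))
p=q[(q[:,2]>72)&(q[:,2]<90)&(np.hypot(q[:,0]-532,q[:,1]-246)<33)]
print(len(p),cv2.minAreaRect(p[:,:2].astype('f4')))
print('stemtip',ray(im,323,117,68))
"
```

```text
[74.88079544 79.70691674 81.69418202]
16459 ((531.3719482421875, 244.48904418945312), (56.858070373535156, 62.630916595458984), 26.93497085571289)
stemtip [458.02023491 258.6076042   68.        ]
```

drive_tool(moves=[{"fingers": 0.048,"delta_pos": [-0.005,-0.002,0.02],"roll": 0},{"fingers": 0.048,"delta_pos": [0,0,0.015],"roll": 0},{"fingers": 0.048,"delta_pos": [0,0,0.01],"roll": 0},{"fingers": 0.048,"delta_pos": [0,0,0],"roll": 0},{"fingers": 0.048,"delta_pos": [0,0,0],"roll": 0}])

```text
time: 27.8
ee_pos: [536.5, 244.7, 25.0]
ee_rot: [0.227, 3.133, -0.0]
contact_force: [-0.3, -0.1, -1.2]
opening: 0.63
finger_force: 53.7
```

drive_tool(moves=[{"fingers": 0.048,"delta_pos": [0,0,0.003],"roll": 0},{"fingers": 0.048,"delta_pos": [0,0,0],"roll": 0}])

```text
time: 27.97
ee_pos: [536.6, 245.2, 22.0]
ee_rot: [0.226, 3.133, 0.001]
contact_force: [0.2, -0.6, -1.5]
opening: 0.63
finger_force: 53.7
```

drive_tool(moves=[{"fingers": 0.048,"delta_pos": [0,0,0.001],"roll": 0},{"fingers": 0.048,"delta_pos": [0,0,0],"roll": 0}])

```text
time: 28.13
ee_pos: [536.4, 245.2, 20.8]
ee_rot: [0.226, 3.133, 0.0]
contact_force: [-0.4, -0.5, -1.8]
opening: 0.632
finger_force: 53.7
```

drive_tool(moves=[{"fingers": 0.048,"delta_pos": [0,-0.001,0.001],"roll": 0},{"fingers": 0.048,"delta_pos": [0,0,0],"roll": 0}])

```text
time: 28.3
ee_pos: [536.2, 243.8, 19.5]
ee_rot: [0.226, 3.133, -0.0]
contact_force: [0.1, -0.9, -2.3]
opening: 0.632
finger_force: 53.7
```

drive_tool(moves=[{"fingers": 0.048,"delta_pos": [0,0,0.001],"roll": 0},{"fingers": 0.048,"delta_pos": [0,0,0],"roll": 0}])

```text
time: 28.47
ee_pos: [536.3, 244.1, 18.8]
ee_rot: [0.226, 3.133, 0.0]
contact_force: [-1.5, -0.6, 4.3]
opening: 0.632
finger_force: 54.2
```

drive_tool(moves=[{"fingers": 0.048,"delta_pos": [0,0,0.0005],"roll": 0},{"fingers": 0.048,"delta_pos": [0,0,0],"roll": 0}])

```text
time: 28.63
ee_pos: [536.3, 244.0, 18.7]
ee_rot: [0.226, 3.133, 0.0]
contact_force: [-4.4, -1.7, 14.4]
opening: 0.629
finger_force: 55.0
```

Contact came at 18.8 mm, the expected seated height, so I release and back off.

drive_tool(moves=[{"fingers": 0.066,"delta_pos": [0,0,-0.0005],"roll": 0},{"fingers": 0.066,"delta_pos": [0,0,0],"roll": 0},{"fingers": 0.066,"delta_pos": [0,0,0],"roll": 0},{"fingers": 0.066,"delta_pos": [0,0,-0.015],"roll": 0},{"fingers": 0.066,"delta_pos": [0,0,-0.03],"roll": 0}])

```text
time: 29.05
ee_pos: [534.5, 243.3, 61.3]
ee_rot: [-0.225, -3.129, 0.004]
contact_force: [-0.2, 0.4, -1.1]
opening: 0.773
finger_force: 0.0
```

drive_tool(moves=[{"fingers": 0.066,"delta_pos": [-0.01,0,-0.035],"roll": 0},{"fingers": 0.066,"delta_pos": [-0.02,0,-0.035],"roll": 0},{"fingers": 0.066,"delta_pos": [-0.02,0,-0.035],"roll": 0},{"fingers": 0.066,"delta_pos": [0,0,-0.035],"roll": 0},{"fingers": 0.066,"delta_pos": [0,0,-0.02],"roll": 0}])

```text
time: 29.47
ee_pos: [587.4, 236.5, 227.3]
ee_rot: [0.228, 3.13, 0.003]
contact_force: [0.7, 0.6, -0.2]
opening: 0.772
finger_force: 0.0
```

drive_tool(moves=[{"fingers": 0.066,"delta_pos": [0,0,0],"roll": 0},{"fingers": 0.066,"delta_pos": [0,0,0],"roll": 0}])

```text
time: 29.63
ee_pos: [586.0, 237.1, 224.3]
ee_rot: [0.226, 3.132, 0.002]
contact_force: [-0.2, 0.2, 0.3]
opening: 0.771
finger_force: 0.0
```

```bash
python3 - <<'E'
from h import *
im=snap('wrist','w13.png');w=cloud(im);q=w[:300].reshape(-1,3)
def t(n,c,r,z0,z1):
    p=q[(np.hypot(q[:,0]-c[0],q[:,1]-c[1])<r)&(q[:,2]>z0)&(q[:,2]<z1)]
    if len(p)<5: print(n,len(p));return
    m=cv2.minAreaRect(p[:,:2].astype('f4'));print(n,len(p),np.percentile(p[:,2],[5,50,95]).round(1),np.round(m[0],1),np.round(m[1],1),round(m[2],1))
t('ring',(505,150),40,19,45);t('plug',(490,54),60,18,45);t('dial',(536,243),40,25,45);t('bush',(496,405),35,22,45);t('stored',(505,346),30,22,45)
E
```

```text
ring 2508 [21.5 23.1 24.3] [505.1 149.8] [52.6 51.1] 81.5
plug 1967 [18.8 23.3 25.5] [490.1  55.3] [18.8 88.3] 81.7
dial 1072 [25.5 29.3 30.8] [534.5 244.4] [55.8 55.9] 82.1
bush 522 [23.1 27.6 29.1] [497.2 402.6] [21.8 22. ] 41.2
stored 451 [23.8 27.8 29.1] [505.6 346.4] [21.9 21.2] 80.7
```

View pics/w13.png

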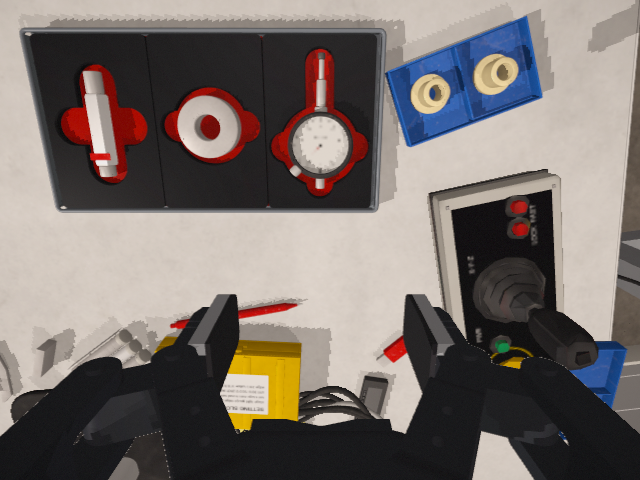

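The picture shows the gauge (98,125), ring (208,128), dial (320,145) and bush (496,72) all in their places. Their measured heights are right, so I hand in.

```bash
python3 -c "
from h import *
print(arm.close_job())"
```

```text
the job is handed in; nothing more can be done
None
```

The job is handed in at about 30 s of the 88 s allowed: the final wrist-camera check showed the ring, plug gauge and dial seated in their pockets, the bush upright in the empty bay, and the stored bush unmoved; the loupe was not in that view, but the arm never went near it.

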